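# Put the molecule-model balls away

### The arm

A 6-joint arm with a two-finger parallel gripper is mounted at the origin on the work surface. World frame = base frame: x ahead of the robot, y to its left, z up, the work surface at z = 0. Lengths are in m, angles in rad, forces in N, time in s.
With the tool pointing down it reaches from about 0.25 to 0.775 m from the base axis. Payload 4 kg.
Tool frame: the origin (TCP) lies midway between the tips of the shut fingers; the grasp point (between the pads) lies 19 mm behind it (grip_point_offset is the distance from the TCP to the grasp point, in m); z points along the fingers, y is the line along which they close (so a half turn about z gives the same grasp; the last joint's range is limited). The gripper opens to 94 mm and grips with 3 to 60 N. Pads are 16 mm wide; open, the fingers measure 119 mm over their backs; the gripper's body (75 mm by 177 mm) begins 78 mm behind the grasp point.
Start: joints at [1.033, 0.087, 1.371, -0, 1.684, -0.103], TCP at [0.232, 0.499, 0.206] pointing down, gripper open.
Joint ranges: [-3.1, 3.1], [-0.76, 2.03], [0.27, 2.55], [-1.08, 4.22], [0.17, 2.65], [-2.57, 2.57]. Speed limits (rad/s): [2.79, 2.79, 3.14, 3.14, 3.14, 3.14].

### API

Orientations are given as [roll, pitch, yaw] about the fixed x, y, z axes, in that order (R = Rz(yaw) Ry(pitch) Rx(roll)).
In Python, from bench import * gives the robot as it stands.
- The arm moves only by the tool carry_out, never from a script. Its argument "commands" is a list of rows, each a list of 6 numbers: the shift along the tool's x, y, z in m, then the turn, a rotation vector about the tool's x, y, z in rad. In form: [[tx, ty, tz, rx, ry, rz], ...]. A call has exactly 5 rows; each row is the pose to reach, as a shift and turn from the pose commanded when the call began, along the tool's axes at that moment; what a row does not reach only later rows make up. A row lasts 1/10 s, in which the tool goes at most 50 mm and 8.59 degrees, less where a joint would pass 70% of its speed; a pose out of reach is approached as far as the arm can. A call with a gripper value outside its range is refused whole. "jaw" is the opening, from 0 (shut) to 1 (fully open), set as the call begins (left out, the last holds). The fingers move at their own pace and stop on an object; the grip force is fixed at half the most. Time passes only in rows, so rows that repeat a pose let the fingers close, or fill a call up. It gives the time, the measured TCP pose, the force, the opening and the grip force at its end, in the units of the state.
- get_obs(): the state, without advancing time (a new reading comes with each control period).
- snapshot(name): name is "scene" or "top" or "wrist"; returns a dict with "img" (384x512x3 uint8, red, green, blue), "range_z" (384x512 float32, m along the optical axis (not along the pixel's ray), 0 where there is no reading), "fx", "fy", "cx", "cy" (pixels), "R" (3x3) and "t" (3): a world point X has camera coordinates R X + t. Camera axes: x right, y down, z forward; pixel columns grow to the right and rows downward; lengths in m; the calibration is good to about 2 mm. A picture is of the moment at which its call begins.
- close_job(): hands the job in; it is judged then, once.
The state is a dict: "time": time; "joint_positions": joint angles; "qvel": joint speeds; "joint_torque": joint torques, N m; "tool_pos": TCP position; "ee_rot": TCP orientation; "wrist_force": force on the tool from outside, world axes, zero at the start; "wrist_torque": the same for the moment, N m; "width": finger opening in m; "finger_force": force on a finger pad.
Only numpy, scipy, OpenCV 4.12 (cv2) and the standard library are available. Lean on these libraries where they do the work, as an engineer would, in place of code of your own. Each camera call takes 0.05 s, during which the arm holds its last target. There are 200 camera calls.

### The job

Tip the four coloured model balls out of the white handled dish into the grey storage box, then gently set the empty dish down upright on the round green mat. Close the blue lid of the box fully. Leave the jar, the flask and the petri dishes where they stand.

Things in the scene. Friction and masses are not known exactly. Their poses are not given: they have to be found in the camera images.
- dish: White porcelain dish with a handle, loose, about 0.2 kg. 72 mm across the foot, 104 mm across the rim, 55 mm tall, wall 4 mm, floor 5 mm. Round handle, 18 mm thick, along the dish's -x, rising: 49 mm high at 60 mm out, 74 mm high at its end 135 mm out. Origin: centre of the foot's underside; z up through the mouth. Starts upright beside the box, handle roughly towards the robot.
- dish_grip (a point): Point on the centre line of the dish's handle, 105 mm out from the dish's axis (dish x = -105 mm, z = 64 mm), where it can be gripped. Same axes as the dish.
- ball_black: Black plastic molecule-model ball, 30 mm across, 16 g, with four small grey dimples; origin at its centre. Starts in the dish.
- ball_red: Red plastic molecule-model ball, 30 mm across, 16 g, with four small grey dimples; origin at its centre. Starts in the dish.
- ball_blue: Blue plastic molecule-model ball, 30 mm across, 16 g, with four small grey dimples; origin at its centre. Starts in the dish.
- ball_yellow: Yellow plastic molecule-model ball, 30 mm across, 16 g, with four small grey dimples; origin at its centre. Starts in the dish.
- box: Grey plastic storage box, fixed to the bench, open on top: 150 mm (its x) by 170 mm (its y) by 60 mm tall, walls and floor 5 mm. Origin: centre of the underside; x points away from the robot to the hinged side.
- lid (a joint): Blue lid of the box, hinged on the box's far (+x) top edge, stiff enough to stay where it is left. 0 = fully closed, flat on the rim; it starts open at about 1.5 to 1.75 rad (1.57 is vertical), limit 1.85. Panel 150 by 170 mm, 6 mm thick, with a 50 mm wide tab that juts 13 mm past the middle of the free edge.
- lid_hinge (a point): Middle of the lid's hinge line, at the far top edge of the box (box x = 75 mm, z = 60.5 mm); the line runs along the box's y. It turns with the lid: its -x runs along the panel to the free edge, its z out of the panel's outer (upper when closed) face, which lies 6 mm above the point.
- mat: Round green plastic bench mat, fixed to the bench on the other side of the box from the dish, 130 mm across, 4 mm thick; origin at the centre of its underside.
- reagent: Bystander: small amber jar with black cap, 56 mm across, 75 mm tall; origin at the centre of its underside.
- flask: Bystander: green glass conical flask, 56 mm across the foot, 85 mm tall; origin at the centre of its underside.
- petri: Bystander: stack of white petri dishes, 62 mm across, 28 mm tall, between the robot and the box; origin at the centre of its underside.
Mind the look-alikes: they are no part of the job. Of the things like the box, leave any that is orange or red; of the rest the larger one is meant.

How it is judged:
By the outcome, as a careful person would: the job done as asked, in the order asked, and still so for the second after the job is handed in, with the robot touching nothing.
It also fails if it takes over 69 s, if anything falls off the work surface, if the arm or the gripper's body presses on something with over 40 N, if the wrist force passes 120 N, or if a joint passes its speed limit or range.

## Working session

There is one attempt and no reset: what is moved stays moved. The work goes in short steps, Python scripts to look and compute and a tool call to move; the robot and the scene stay as the last step left them, time stands still between calls to the robot, and variables do not carry over. Pictures are saved under pics/ and viewed, at most 10 in all, crops included, and the job is handed in when it is done.

Besides the shell and the picture viewer there is one more tool, called by a JSON object that holds its "name" and its "arguments". carry_out: Moves the arm, as the interface text tells. Its arguments: {"type":"object","properties":{"commands":{"type":"array","items":{"type":"array","items":{"type":"number"}}},"jaw":{"type":"number"}},"required":["commands"]}

```bash
ls; mkdir -p pics
python3 - <<'E'
from bench import *
import cv2, numpy as np, pickle
S={n:snapshot(n) for n in ("scene","top","wrist")}
pickle.dump(S,open('s0.pkl','wb'))
for n,s in S.items(): print(n,s['fx'],s['cx'],s['cy'],np.round(s['R'],3).tolist(),np.round(s['t'],3), (s['range_z']>0).mean())
im=np.hstack([S['scene']['img'],S['top']['img']])
cv2.imwrite('pics/a.png',cv2.resize(im,(800,300),interpolation=cv2.INTER_AREA)[:,:,::-1])
cv2.imwrite('pics/top.png',cv2.resize(S['top']['img'],(800,600))[:,:,::-1])
print(get_obs())
E
```

```text
pics
scene 472.4512597769529 253.5910743426474 198.56915521193048 [[-0.793, 0.609, 0.003], [0.524, 0.684, -0.507], [-0.311, -0.401, -0.862]] [ 0.417 -0.26   1.512] 0.9961090087890625
top 458.0255806970388 248.22985070537388 182.20698430947132 [[0.027, -0.999, 0.018], [-0.998, -0.028, -0.06], [0.061, -0.016, -0.998]] [-0.024  0.541  1.535] 0.9958953857421875
wrist 270.85887648119774 254.39022069674382 190.51877420066722 [[0.42, 0.907, -0.003], [0.869, -0.401, 0.29], [0.262, -0.125, -0.957]] [-0.549 -0.031  0.392] 0.996124267578125
{'time': 0.15, 'joint_positions': array([ 1.03292469e+00,  8.77966514e-02,  1.37188103e+00, -1.31836154e-05,
        1.68357135e+00, -1.03120054e-01]), 'qvel': array([ 0.00055431, -0.00143609, -0.00335009, -0.00049016, -0.00080796,
       -0.00013475]), 'joint_torque': array([ 9.87933781e-04, -3.40640688e+01, -3.02794504e+01,  7.17784977e-02,
        3.05018225e-02, -1.12024470e-04]), 'tool_pos': array([0.23146173, 0.4984781 , 0.20458002]), 'ee_rot': array([-3.13994373e+00, -1.57470030e-04,  2.70683947e+00]), 'wrist_force': array([-0.01099603, -0.10198372, -0.2758067 ]), 'wrist_torque': array([ 0.01730332,  0.03583119, -0.0216554 ]), 'finger_force': 0.0, 'width': 0.09400702995618763}
```

View pics/top.png

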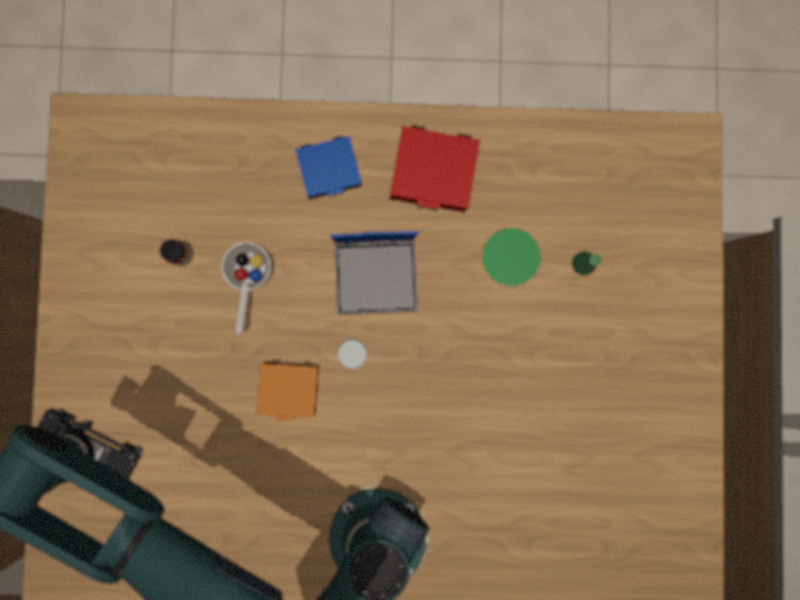

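View pics/a.png

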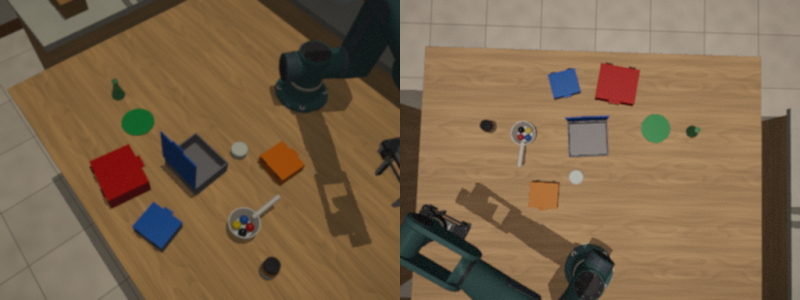

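The top view shows these box-like things: blue closed box at (328,167), red at (435,168), orange at (288,390), and the grey open box with raised blue lid at (376,275). The grey one is meant: it is neither orange nor red, it is larger than the small blue one, and it stands between the dish (247,267, handle end 240,328) and the mat (511,257). Petri (352,354), jar (173,251), flask (586,263).

```bash
cat > h.py <<'E'
import numpy as np, cv2, pickle
def cloud(s):
    v,u=np.mgrid[:384,:512]; z=s['range_z']
    c=np.stack([(u-s['cx'])/s['fx']*z,(v-s['cy'])/s['fy']*z,z],-1)
    return (c-s['t'])@s['R']
def ray(s,uv,h):
    d=s['R'].T@np.array([(uv[0]-s['cx'])/s['fx'],(uv[1]-s['cy'])/s['fy'],1]); o=-s['R'].T@s['t']
    return o+d*(h-o[2])/d[2]
def proj(s,X):
    c=s['R']@np.asarray(X)+s['t']; return np.array([c[0]/c[2]*s['fx']+s['cx'],c[1]/c[2]*s['fy']+s['cy']])
def tri(s1,u1,s2,u2):
    A=[];b=[]
    for s,u in((s1,u1),(s2,u2)):
        P=np.c_[s['R'],s['t']]
        for k,f,c in((0,s['fx'],s['cx']),(1,s['fy'],s['cy'])):
            r=f*P[k]+(c-u[k])*P[2]; A.append(r[:3]); b.append(-r[3])
    return np.linalg.lstsq(np.array(A),np.array(b),rcond=None)[0]
E
python3 - <<'E'
from h import *
S=pickle.load(open('s0.pkl','rb'))
R={}
for n in('top','scene'):
    s=S[n]; X=cloud(s); hsv=cv2.cvtColor(s['img'],cv2.COLOR_RGB2HSV); H,Sa,V=[hsv[...,i].astype(int) for i in range(3)]
    x,y,z=X[...,0],X[...,1],X[...,2]
    reg=lambda a,b,c,d:(x>a)&(x<b)&(y>c)&(y<d)
    print('==',n)
    def cen(m,h,name):
        k,l,st,ce=cv2.connectedComponentsWithStats(m.astype(np.uint8)); i=1+st[1:,4].argmax()
        print(name,st[i],ce[i].round(1),'plane',ray(s,ce[i],h).round(4),'medcloud',np.median(X[l==i],0).round(4)); R[n,name]=ce[i]; return l==i
    cen((H>50)&(H<75)&(Sa>150)&(V>90),.004,'mat')
    for nm,a,b in(('yellow',22,35),('blue',105,125)):
        pass
    w=(Sa<60)&(V>120)&reg(.2,.75,-.1,.4)
    k,l,st,ce=cv2.connectedComponentsWithStats(w.astype(np.uint8))
    for i in range(1,k):
        if st[i,4]>40:
            P=X[l==i]; print('white',st[i],ce[i].round(1),P.min(0).round(3),P.max(0).round(3),np.median(P,0).round(3))
    bl=(H>105)&(H<125)&(Sa>120)&reg(.3,.9,-.3,.4)
    k,l,st,ce=cv2.connectedComponentsWithStats(bl.astype(np.uint8))
    for i in range(1,k):
        if st[i,4]>20:
            P=X[l==i]; print('blue',st[i],ce[i].round(1),P.min(0).round(3),P.max(0).round(3))
s=S['top']; c=s['img'][110:260,120:420]
cv2.imwrite('pics/crop.png',cv2.resize(c,(800,400),interpolation=cv2.INTER_CUBIC)[:,:,::-1])
print('mat tri',tri(S['top'],R['top','mat'],S['scene'],R['scene','mat']))
E
```

```text
== topTraceback (most recent call last):
  File "<stdin>", line 12, in <module>
  File "<stdin>", line 10, in cen
ValueError: attempt to get argmax of an empty sequence
```

```bash
cat > m.py <<'E'
from h import *
S=pickle.load(open('s0.pkl','rb'))
R={}
h=cv2.cvtColor(S['top']['img'],cv2.COLOR_RGB2HSV)
print({k:h[int(v/1.5625),int(u/1.5625)] for k,u,v in(('mat',511,257),('petri',352,354),('handle',243,310),('lid',375,237),('floor',376,275),('wood',600,450))})
for n in('top','scene'):
    s=S[n]; X=cloud(s); hsv=cv2.cvtColor(s['img'],cv2.COLOR_RGB2HSV); H,Sa,V=[hsv[...,i].astype(int) for i in range(3)]
    x,y,z=X[...,0],X[...,1],X[...,2]
    reg=lambda a,b,c,d:(x>a)&(x<b)&(y>c)&(y<d)
    print('==',n)
    for nm,m in(('green',(H>55)&(H<90)&(Sa>120)&(V>60)&reg(.2,.9,-.6,.5)),('white',(Sa<45)&(V>110)&reg(.2,.75,-.1,.4)),('blue',(H>105)&(H<125)&(Sa>120)&reg(.3,.9,-.3,.4))):
        k,l,st,ce=cv2.connectedComponentsWithStats(m.astype(np.uint8))
        for i in range(1,k):
            if st[i,4]>20:
                P=X[l==i]; print(nm,st[i],ce[i].round(1),P.min(0).round(3),P.max(0).round(3),np.median(P,0).round(3))
                if nm=='green': R[n]=ce[i] if st[i,4]>400 else R.get(n)
s=S['top']; c=s['img'][110:260,120:420]
cv2.imwrite('pics/crop.png',cv2.resize(c,(800,400),interpolation=cv2.INTER_CUBIC)[:,:,::-1])
print('mat tri',tri(S['top'],R['top'],S['scene'],R['scene']), ray(S['top'],R['top'],.004))
E
python3 m.py
```

```text
{'mat': array([ 66, 121, 137], dtype=uint8), 'petri': array([ 27,  13, 177], dtype=uint8), 'handle': array([ 15,  36, 171], dtype=uint8), 'lid': array([107, 231,  64], dtype=uint8), 'floor': array([  9,  19, 135], dtype=uint8), 'wood': array([ 15, 107, 159], dtype=uint8)}
== top
green [310 147  35  34 745] [327.6 163.2] [ 0.447 -0.337 -0.007] [0.671 0.016 1.565] [ 0.616 -0.282  0.004]
white [142 156  32  57 509] [156.3 176.4] [ 0.432  0.243 -0.002] [0.619 0.35  0.087] [0.559 0.297 0.048]
white [ 217  158   48   41 1818] [240.4 177.9] [ 0.447 -0.064 -0.007] [0.627 0.099 1.565] [0.556 0.017 0.005]
white [156 169   7   5  24] [158.9 171. ] [0.564 0.285 0.   ] [0.578 0.307 0.028] [0.572 0.296 0.006]
white [216 217  19  19 266] [225.1 226.2] [ 0.362  0.016 -0.002] [0.447 0.096 1.565] [0.392 0.064 0.028]
blue [ 190   88   40   38 1075] [209.8 106.6] [0.447 0.016 0.036] [0.855 0.194 1.565] [0.789 0.126 0.047]
blue [213 149  53   6 183] [240.3 151.1] [ 0.447 -0.054  0.113] [0.632 0.101 1.565] [0.625 0.018 0.192]
blue [160 173   7   7  36] [163.1 175.8] [0.543 0.267 0.023] [0.564 0.287 0.041]
[... 265 characters left out ...]
5  32 209] [336.9 265.8] [0.433 0.261 0.045] [0.537 0.317 0.085] [0.496 0.3   0.062]
white [292 282  14  21  57] [298.4 294.5] [0.591 0.261 0.002] [0.62  0.317 0.059] [0.611 0.292 0.053]
white [314 297  15   8  50] [319.3 300.9] [0.56  0.319 0.003] [0.598 0.345 0.059] [0.575 0.334 0.046]
blue [ 207  170   44   72 1302] [229.  205.4] [ 0.619 -0.052  0.042] [0.639 0.11  0.225] [0.63  0.034 0.151]
blue [ 171  260   61   59 1995] [201.3 288.1] [0.727 0.061 0.034] [0.856 0.201 0.054] [0.792 0.132 0.047]
blue [308 276   9  10  72] [312.1 280.7] [0.543 0.27  0.024] [0.566 0.293 0.038] [0.556 0.283 0.031]
mat tri [ 6.12690036e-01 -2.78939718e-01 -4.66047391e-04] [ 0.61498417 -0.28024705  0.004     ]
```

View pics/crop.png

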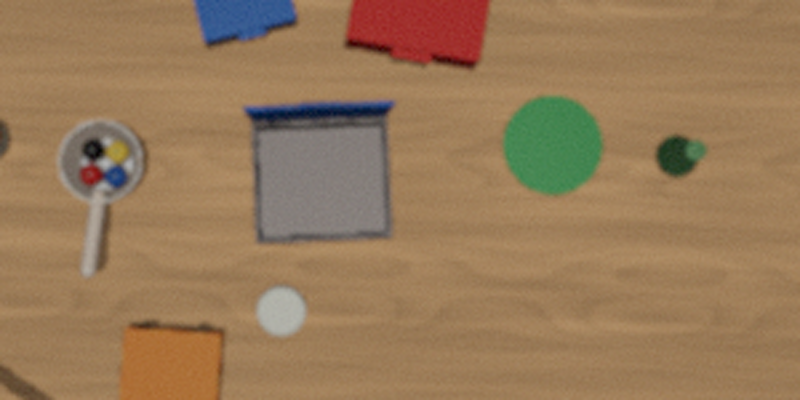

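The crop confirms it: grey open box with blue lid at crop (320,180), dish at (100,160) with handle end (90,270), mat at (553,145). Next I refine the dish circle, handle line, box edges and lid angle.

```bash
cat > m2.py <<'E'
from h import *
from scipy.optimize import least_squares
S=pickle.load(open('s0.pkl','rb'))
for n in('top','scene'):
    s=S[n]; X=cloud(s); hsv=cv2.cvtColor(s['img'],cv2.COLOR_RGB2HSV); H,Sa,V=[hsv[...,i].astype(int) for i in range(3)]
    x,y,z=X[...,0],X[...,1],X[...,2]
    rim=(z>.047)&(z<.062)&(np.hypot(x-.567,y-.297)<.06)&(np.hypot(x-.567,y-.297)>.042)&~((x<.53)&(abs(y-.305)<.02))
    P=X[rim]; f=least_squares(lambda p:np.hypot(P[:,0]-p[0],P[:,1]-p[1])-.05,[.567,.297],loss='soft_l1',f_scale=.003)
    print(n,'rim',f.x.round(4),len(P),'z99',np.percentile(P[:,2],95).round(4))
    hd=(z>.05)&(z<.1)&(Sa<70)&(V>90)&(x>.42)&(x<.51)&(abs(y-.305)<.04); Q=X[hd]; m=Q.mean(0); u,_,vt=np.linalg.svd(Q-m); d=vt[0]*np.sign(-vt[0][0])
    print('handle',m.round(4),d.round(3),len(Q),'slope deg',np.degrees(np.arctan2(d[2],np.hypot(*d[:2]))).round(1),'xmin',Q[:,0].min().round(4))
    # handle edges from pixels: contour min area rect
    # box rim
    b=(z>.05)&(z<.066)&(x>.46)&(x<.66)&(y>-.09)&(y<.125); B=X[b]
    r=cv2.minAreaRect((B[:,:2]*1000).astype(np.float32)); print('rim rect',r,np.median(B[:,2]).round(4))
    fl=(z>-.003)&(z<.02)&(Sa<45)&(x>.46)&(x<.66)&(y>-.09)&(y<.125); B=X[fl]
    r=cv2.minAreaRect((B[:,:2]*1000).astype(np.float32)); print('floor rect',r,np.median(B[:,2]).round(4))
    L=(H>100)&(H<128)&(Sa>110)&(x>.58)&(x<.7)&(z>.07)&(z<.25)&(y>-.08)&(y<.12); Q=X[L]
    if len(Q)>30: m=Q.mean(0); vt=np.linalg.svd(Q-m)[2]; print('lid',m.round(3),'normal',vt[2].round(3),Q.min(0).round(3),Q.max(0).round(3))
E
python3 m2.py
```

```text
top rim [0.5687 0.2925] 137 z99 0.0593
handle [0.4697 0.2954 0.0696] [-0.944  0.044  0.327] 133 slope deg 19.1 xmin 0.4291
rim rect ((554.2963256835938, 17.674163818359375), (150.4063720703125, 170.10638427734375), 4.065010070800781) 0.0589
floor rect ((572.2371215820312, 26.828948974609375), (175.12155151367188, 176.843017578125), 4.22941780090332) 0.005
lid [0.625 0.022 0.182] normal [-0.997 -0.072 -0.021] [ 0.619 -0.054  0.113] [0.632 0.101 0.227]
scene rim [0.5698 0.2956] 258 z99 0.0576
handle [0.4711 0.3007 0.0692] [-0.948  0.031  0.318] 222 slope deg 18.5 xmin 0.4284
rim rect ((556.0873413085938, 20.875770568847656), (157.10464477539062, 171.9242401123047), 4.076679229736328) 0.0582
floor rect ((554.2620849609375, 21.607383728027344), (148.3016815185547, 169.2235565185547), 4.058283805847168) 0.0051
lid [0.63  0.033 0.15 ] normal [-0.997 -0.07  -0.04 ] [ 0.619 -0.053  0.07 ] [0.639 0.111 0.225]
```

```bash
cat > p.py <<'E'
import numpy as np, json
from scipy.spatial.transform import Rotation as Ro, Slerp
from bench import *
def T(p,R): M=np.eye(4); M[:3,:3]=R; M[:3,3]=p; return M
def now():
    o=get_obs(); return T(o['tool_pos'],Ro.from_euler('xyz',o['ee_rot']).as_matrix())
def tool(az,el,roll=0):
    """tool z at azimuth az, el deg below horizontal, tool y horizontal to its left, then rolled about tool z"""
    return (Ro.from_euler('z',az,degrees=True)*Ro.from_matrix(np.array([[0,0,1.],[0,1,0],[-1,0,0]]))*Ro.from_euler('y',el,degrees=True)*Ro.from_euler('z',roll,degrees=True)).as_matrix()
def plan(cur,wps):
    """wps: list of (pose4x4, ncalls). prints rows; returns the commanded end"""
    for W,n in wps:
        D0=cur; D=np.linalg.inv(D0)@W; rv=Ro.from_matrix(D[:3,:3]).as_rotvec()
        print('# move %.0f mm %.0f deg in %d rows'%(1e3*np.linalg.norm(D[:3,3]),np.degrees(np.linalg.norm(rv)),5*n))
        for c in range(n):
            rows=[]
            for k in range(1,6):
                f=(5*c+k)/(5*n); A=T(D0[:3,3]+f*(W[:3,3]-D0[:3,3]),D0[:3,:3]@Ro.from_rotvec(f*rv).as_matrix())
                E=np.linalg.inv(cur)@A; rows.append([round(float(v),3) for v in (*E[:3,3],*Ro.from_matrix(E[:3,:3]).as_rotvec())])
            print(json.dumps(rows))
            r=rows[-1]; cur=cur@T(r[:3],Ro.from_rotvec(r[3:]).as_matrix())
    np.save('cmd.npy',cur); return cur
E
python3 - <<'E'
from p import *
C=now()
print(np.round(tool(-2.3,30),3).tolist())
R=tool(-2.3,30); g=np.array([.464,.298,.064]); pre=g+R[:,2]*(.019-.12)
print(pre)
plan(C,[(T(pre+[-.03,0,.06],R),3),(T(pre,R),1)])
E
```

```text
[[-0.5, 0.04, 0.865], [0.02, 0.999, -0.035], [-0.866, -0.0, -0.5]]
[0.3766019  0.30151027 0.1145    ]
# move 230 mm 64 deg in 15 rows
[[-0.012, -0.009, 0.002, -0.014, -0.069, -0.024], [-0.025, -0.017, 0.004, -0.028, -0.138, -0.048], [-0.037, -0.026, 0.006, -0.042, -0.207, -0.071], [-0.05, -0.035, 0.008, -0.055, -0.276, -0.095], [-0.062, -0.043, 0.01, -0.069, -0.345, -0.119]]
[[-0.01, -0.011, 0.005, -0.014, -0.068, -0.024], [-0.021, -0.021, 0.011, -0.028, -0.137, -0.047], [-0.031, -0.031, 0.016, -0.042, -0.206, -0.071], [-0.041, -0.042, 0.021, -0.056, -0.275, -0.095], [-0.051, -0.052, 0.027, -0.07, -0.344, -0.119]]
[[-0.006, -0.012, 0.007, -0.013, -0.069, -0.024], [-0.013, -0.023, 0.014, -0.027, -0.138, -0.047], [-0.02, -0.035, 0.022, -0.041, -0.207, -0.071], [-0.026, -0.047, 0.029, -0.055, -0.276, -0.095], [-0.033, -0.058, 0.037, -0.069, -0.345, -0.119]]
# move 67 mm 0 deg in 5 rows
[[0.007, 0.0, 0.011, 0.0, 0.0, 0.0], [0.015, 0.0, 0.022, 0.0, 0.0, 0.0], [0.022, 0.0, 0.033, 0.0, 0.0, 0.0], [0.03, 0.001, 0.044, 0.0, 0.0, 0.0], [0.037, 0.001, 0.055, 0.0, 0.0, 0.0]]
```

{"name": "carry_out", "arguments": {"commands": [[-0.012, -0.009, 0.002, -0.014, -0.069, -0.024], [-0.025, -0.017, 0.004, -0.028, -0.138, -0.048], [-0.037, -0.026, 0.006, -0.042, -0.207, -0.071], [-0.05, -0.035, 0.008, -0.055, -0.276, -0.095], [-0.062, -0.043, 0.01, -0.069, -0.345, -0.119]], "jaw": 1}}

```text
time: 0.65
tool_pos: [0.27, 0.4331, 0.1953]
ee_rot: [3.091, 0.351, 2.819]
wrist_force: [-0.2, -0.6, -0.4]
width: 0.0941
finger_force: 0.0
```

```bash
cat > log.py <<'E'
from p import *
o=get_obs(); open('kin.jsonl','a').write(json.dumps([list(o['joint_positions']),list(o['tool_pos']),list(o['ee_rot'])])+'\n')
c=np.load('cmd.npy'); print(o['time'],'q',o['joint_positions'].round(3),'p',o['tool_pos'].round(4),'w',round(o['width'],4),o['wrist_force'].round(1),'planned',c[:3,3].round(4))
E
python3 log.py
```

```text
0.65 q [ 1.133 -0.064  1.587 -0.342  1.527 -0.125] p [0.27   0.4331 0.1953] w 0.0941 [-0.2 -0.6 -0.4] planned [0.3764 0.3017 0.115 ]
```

{"name": "carry_out", "arguments": {"commands": [[-0.01, -0.011, 0.005, -0.014, -0.068, -0.024], [-0.021, -0.021, 0.011, -0.028, -0.137, -0.047], [-0.031, -0.031, 0.016, -0.042, -0.206, -0.071], [-0.041, -0.042, 0.021, -0.056, -0.275, -0.095], [-0.051, -0.052, 0.027, -0.07, -0.344, -0.119]]}}

```text
time: 1.15
tool_pos: [0.3088, 0.3668, 0.185]
ee_rot: [3.078, 0.701, 2.934]
wrist_force: [-0.5, -1.3, -0.2]
width: 0.0941
finger_force: 0.0
```

```bash
python3 log.py
```

```text
1.15 q [ 1.219 -0.211  1.859 -0.698  1.356 -0.06 ] p [0.3088 0.3668 0.185 ] w 0.0941 [-0.5 -1.3 -0.2] planned [0.3764 0.3017 0.115 ]
```

{"name": "carry_out", "arguments": {"commands": [[-0.006, -0.012, 0.007, -0.013, -0.069, -0.024], [-0.013, -0.023, 0.014, -0.027, -0.138, -0.047], [-0.02, -0.035, 0.022, -0.041, -0.207, -0.071], [-0.026, -0.047, 0.029, -0.055, -0.276, -0.095], [-0.033, -0.058, 0.037, -0.069, -0.345, -0.119]]}}

```text
time: 1.65
tool_pos: [0.3456, 0.3002, 0.1773]
ee_rot: [-3.14, 1.031, 3.105]
wrist_force: [13.4, 0.2, 17.8]
width: 0.0943
finger_force: 0.0
```

```bash
python3 log.py
```

```text
1.65 q [ 1.247 -0.343  2.157 -1.08   1.205  0.07 ] p [0.3456 0.3002 0.1773] w 0.0943 [13.4  0.2 17.8] planned [0.3764 0.3017 0.115 ]
```

```bash
cat > kin.py <<'E'
from p import *
from scipy.optimize import least_squares
K=[json.loads(l) for l in open('kin.jsonl')]
K.append([[1.03292469,.0877966514,1.37188103,-1.3e-5,1.68357135,-.10312],[.23146173,.4984781,.20458002],[-3.13994373,-1.5747e-4,2.70683947]])
z=lambda a:Ro.from_euler('z',a).as_matrix(); y=lambda a:Ro.from_euler('y',a).as_matrix()
def fk(q,p):
    W=y(q[2])@z(q[3])@y(q[4]); 
    pos=z(q[0])@(np.array([p[0],p[1],p[2]])+y(q[1])@(np.array([0,0,p[3]])+y(q[2])@(np.array([p[4],0,p[5]])+z(q[3])@y(q[4])@np.array([p[6],0,p[7]]))))
    return pos, z(q[0])@y(q[1])@W@z(q[5])@C
C=np.eye(3)
def fitk():
    global C
    Cs=[]
    for q,_,e in K:
        Cs.append(fk(q,np.zeros(8))[1].T@Ro.from_euler('xyz',e).as_matrix())
    m=Ro.from_matrix(np.array(Cs)); C=m.mean().as_matrix(); err=(m*Ro.from_matrix(C).inv()).magnitude().max()
    f=least_squares(lambda p:np.concatenate([(fk(q,p)[0]-t) for q,t,_ in K]+[1e-4*(p-[0,0,.3,.35,0,.3,0,.2])]),[0,0,.3,.35,0,.3,0,.2])
    return f.x,err,np.abs(f.fun).max()
par,e1,e2=fitk()
lo=np.array([-3.1,-.76,.27,-1.08,.17,-2.57])+.03; hi=np.array([3.1,2.03,2.55,4.22,2.65,2.57])-.03
def ik(M,q0=None):
    """best residual solution within limits"""
    best=None
    seeds=[q0] if q0 is not None else [np.array([np.arctan2(M[1,3],M[0,3]),a,b,d,c,e]) for a,b in((0,1.5),(-.5,2.)) for d in(0,1.5) for c in(.5,1.5) for e in(-1.5,1)]
    def r(q):
        p,R=fk(q,par); return np.r_[(p-M[:3,3])*10,Ro.from_matrix(R.T@M[:3,:3]).as_rotvec()*3]
    for s in seeds:
        f=least_squares(r,np.clip(s,lo+.01,hi-.01),bounds=(lo,hi))
        if best is None or f.cost<best[1]-1e-9: best=(f.x,f.cost)
    return best
if __name__=='__main__':
    print(par.round(4),e1,e2,C.round(3).tolist())
    for el in(30,45,60):
        for az in(-20,-2.3,20):
            g=np.array([.464,.298,.064]);
            for roll in (0,180):
                R=tool(az,el,roll); print('el',el,'az',az,roll,[ (b[0].round(2).tolist(),round(b[1],5)) for b in [ik(T(g+R[:,2]*.019,R))]])
E
python3 kin.py
```

```text
[0.     0.0566 0.1526 0.449  0.1007 0.4998 0.     0.3506] 1.3939924969738932e-07 1.9979991219304488e-05 [[0.0, -1.0, 0.0], [1.0, 0.0, -0.0], [0.0, 0.0, 1.0]]
el 30 az -20 0 [([0.95, 0.14, 1.92, -1.05, 1.12, 0.27], np.float64(0.07702))]
el 30 az -20 180 [([1.05, 0.24, 1.89, -1.05, 1.24, -2.54], np.float64(0.39827))]
el 30 az -2.3 0 [([0.82, -0.1, 2.12, -1.05, 0.74, -0.04], np.float64(0.11753))]
el 30 az -2.3 180 [([0.73, 0.04, 2.35, 4.19, 0.63, -2.19], np.float64(0.24453))]
el 30 az 20 0 [([0.57, -0.18, 2.37, 4.19, 0.21, 0.64], np.float64(0.00284))]
el 30 az 20 180 [([0.57, -0.18, 2.37, 4.19, 0.21, -2.5], np.float64(0.00284))]
el 45 az -20 0 [([0.87, 0.08, 1.93, -0.89, 1.03, 0.09], np.float64(0.0))]
el 45 az -20 180 [([1.01, 0.18, 1.97, -1.05, 1.09, -2.54], np.float64(0.42151))]
el 45 az -2.3 0 [([0.78, -0.07, 2.08, -0.87, 0.75, -0.21], np.float64(0.0))]
el 45 az -2.3 180 [([0.65, -0.14, 2.07, -0.58, 0.69, 2.54], np.float64(0.08566))]
el 45 az 20 0 [([0.56, -0.21, 2.2, -0.37, 0.41, -1.08], np.float64(0.0))]
el 45 az 20 180 [([0.56, -0.21, 2.2, -0.37, 0.41, 2.06], np.float64(0.0))]
el 60 az -20 0 [([0.73, 0.05, 1.84, -0.53, 1.06, -0.27], np.float64(0.0))]
el 60 az -20 180 [([0.6, -0.01, 1.84, -0.33, 1.02, 2.54], np.float64(0.13998))]
el 60 az -2.3 0 [([0.66, -0.05, 1.93, -0.43, 0.89, -0.66], np.float64(0.0))]
el 60 az -2.3 180 [([0.66, -0.05, 1.93, -0.43, 0.89, 2.48], np.float64(0.0))]
el 60 az 20 0 [([0.52, -0.13, 2.01, -0.12, 0.75, -1.33], np.float64(0.0))]
el 60 az 20 180 [([0.52, -0.13, 2.01, -0.12, 0.75, 1.81], np.float64(0.0))]
```

```bash
cat > srch.py <<'E'
from kin import *
import sys
box=np.array([.555,.019]); a=np.radians(4.07); bx=np.array([np.cos(a),np.sin(a)]); by=np.array([-bx[1],bx[0]])
ang=np.radians(np.arange(0,360,30))
dpts=np.array([[r*np.cos(t),r*np.sin(t),h] for t in ang for r,h in((.036,0),(.052,.055))]+[[-.06,0,.049],[-.135,0,.074]])
body=np.array([[sx*.0375,sy*.0885,zz] for sx in(-1,1) for sy in(-1,0,1) for zz in(-.097,-.19)]+[[sx*.012,sy*.03,0] for sx in(-1,1) for sy in(-1,1)])
def G(el):  # tool in dish frame
    R=tool(0,el); return T(np.array([-.105,0,.064])+R[:,2]*.019,R)
def dishR(psi,beta,th):
    b=np.radians(beta); return (Ro.from_euler('z',psi,degrees=True)*Ro.from_rotvec(np.radians(th)*np.array([-np.sin(b),np.cos(b),0]))).as_matrix()
def pourD(psi,beta,th,lipxy,lipz):
    R=dishR(psi,beta,th); b=np.radians(beta); l=R@np.array([.052*np.cos(b),.052*np.sin(b),.055])
    return T(np.array([*lipxy,lipz])-l,R)
def clear(D,M):
    P=np.r_[dpts@D[:3,:3].T+D[:3,3],body@M[:3,:3].T+M[:3,3]]
    u=(P[:,:2]-box)@bx; v=(P[:,:2]-box)@by
    inbox=(abs(u)<.085)&(abs(v)<.095)
    c=np.where(inbox,P[:,2]-.066,P[:,2]-.035)
    lid=(abs(v)<.1)&(P[:,2]<.235)
    c=np.where(lid,np.minimum(c,.062-u),c)
    return c.min()
if __name__=='__main__':
  for el in(45,55):
    g=G(el); out=[]
    for psi in range(-90,91,15):
      for beta in range(-135,136,15):
        ctr=box-.01*bx
        d=np.r_[np.cos(np.radians(psi+beta)),np.sin(np.radians(psi+beta))]
        lip=ctr-.015*d
        D=pourD(psi,beta,108,lip,.10); M=D@g; c=clear(D,M)
        if c<.0: continue
        D0=pourD(psi,beta,0,lip,.2)
        q0,k0=ik(D0@g)
        if k0>1e-5: continue
        q=q0;mx=0
        for th in range(12,109,12):
            Dt=pourD(psi,beta,th,lip,.10+.06*(1-th/108)); q2,k=ik(Dt@g,q); mx=max(mx,k); c=min(c,clear(Dt,Dt@g)+.02*0); q=q2
            if k>1e-5: break
        if mx>1e-5: continue
        m=np.minimum(q-lo,hi-q).min(); out.append((round(c,3),round(m,2),psi,beta,q0.round(2).tolist(),q.round(2).tolist()))
    out.sort(key=lambda t:-min(t[0]*5,t[1]));print(el,len(out)); [print(o) for o in out[:8]]
E
python3 srch.py
```

```text
45 25
(np.float64(0.032), np.float64(0.28), -15, -30, [0.49, -0.69, 2.17, -0.57, 1.1, -0.71], [-0.55, 0.59, 1.12, 0.86, 2.34, -1.17])
(np.float64(0.031), np.float64(0.2), -30, -15, [0.67, -0.44, 2.04, -0.76, 1.29, -0.25], [-0.44, 0.66, 0.96, 0.79, 2.42, -0.94])
(np.float64(0.025), np.float64(0.25), -60, 0, [0.71, 0.04, 1.65, -0.77, 1.62, 0.22], [-0.44, 0.63, 0.97, 0.82, 2.37, -0.61])
(np.float64(0.025), np.float64(0.37), -45, -15, [0.73, -0.16, 1.84, -0.79, 1.46, 0.03], [-0.54, 0.52, 1.17, 0.86, 2.25, -0.86])
(np.float64(0.025), np.float64(0.46), -30, -30, [0.67, -0.39, 2.01, -0.76, 1.28, -0.24], [-0.64, 0.44, 1.35, 0.93, 2.16, -1.11])
(np.float64(0.025), np.float64(0.51), -15, -45, [0.5, -0.63, 2.14, -0.58, 1.08, -0.68], [-0.74, 0.4, 1.52, 1.01, 2.11, -1.37])
(np.float64(0.022), np.float64(0.54), -60, -15, [0.7, 0.07, 1.61, -0.77, 1.62, 0.21], [-0.63, 0.36, 1.38, 0.93, 2.08, -0.79])
(np.float64(0.022), np.float64(0.68), -30, -45, [0.66, -0.35, 1.98, -0.76, 1.26, -0.24], [-0.82, 0.22, 1.76, 1.09, 1.94, -1.34])
55 26
(np.float64(0.032), np.float64(0.17), -15, -30, [0.37, -0.62, 2.06, 
[... 244 characters left out ...]
0.38, 1.93, -0.55, 1.31, -0.43], [-0.62, 0.54, 1.3, 1.01, 2.28, -1.09])
(np.float64(0.025), np.float64(0.39), -15, -45, [0.38, -0.56, 2.04, -0.38, 1.19, -0.87], [-0.7, 0.52, 1.44, 1.05, 2.23, -1.37])
(np.float64(0.025), np.float64(0.42), 0, -60, [0.09, -0.69, 2.1, -0.06, 1.13, -1.47], [-0.76, 0.53, 1.56, 1.1, 2.2, -1.65])
(np.float64(0.023), np.float64(0.42), 15, -75, [-0.25, -0.7, 2.1, 0.31, 1.21, -2.12], [-0.8, 0.59, 1.65, 1.15, 2.2, -1.95])
(np.float64(0.022), np.float64(0.45), -60, -15, [0.62, 0.02, 1.59, -0.61, 1.59, 0.1], [-0.64, 0.46, 1.36, 1.03, 2.17, -0.79])
(np.float64(0.022), np.float64(0.56), -30, -45, [0.54, -0.34, 1.9, -0.55, 1.3, -0.43], [-0.79, 0.35, 1.69, 1.12, 2.06, -1.36])
```

Run:
```python
from srch import *
R=tool(-2.3,45); g=np.array([.464,.298,.064]); pre=T(g+R[:,2]*(.019-.09),R); gr=T(g+R[:,2]*.019,R)
print(ik(pre),pre[:3,3])
plan(now(),[(pre,1),(gr,1)])
```

```text
(array([ 0.91721806, -0.24763631,  2.07834014, -0.78491278,  0.95805081,
       -0.26172681]), np.float64(4.0337536326410224e-21)) [0.41383586 0.3000148  0.11420458]
# move 93 mm 14 deg in 5 rows
[[0.004, 0.001, 0.018, 0.0, 0.049, 0.0], [0.008, 0.001, 0.036, 0.0, 0.098, 0.001], [0.011, 0.002, 0.055, 0.0, 0.148, 0.001], [0.015, 0.002, 0.073, 0.001, 0.197, 0.001], [0.019, 0.003, 0.091, 0.001, 0.246, 0.002]]
# move 90 mm 0 deg in 5 rows
[[0.0, -0.0, 0.018, -0.0, 0.0, -0.0], [0.0, -0.0, 0.036, -0.0, 0.0, -0.0], [0.0, -0.0, 0.054, -0.0, 0.0, -0.0], [0.0, -0.0, 0.072, -0.0, 0.0, -0.0], [0.0, -0.0, 0.09, -0.0, 0.0, -0.0]]
```

{"name": "carry_out", "arguments": {"commands": [[0.008, 0.001, 0.036, 0.0, 0.098, 0.001], [0.015, 0.002, 0.073, 0.001, 0.197, 0.001], [0.019, 0.003, 0.091, 0.001, 0.246, 0.002], [0.019, 0.003, 0.091, 0.001, 0.246, 0.002], [0.019, 0.003, 0.091, 0.001, 0.246, 0.002]]}}

```text
time: 2.15
tool_pos: [0.4145, 0.3008, 0.1157]
ee_rot: [3.139, 0.785, 3.096]
wrist_force: [0.1, 0.3, 0.5]
width: 0.094
finger_force: 0.0
```

Run:
```python
from h import *; from p import *
o=get_obs(); s=snapshot('wrist'); t=snapshot('scene'); pickle.dump((s,t),open('s1.pkl','wb'))
print(o['tool_pos'],o['ee_rot'],o['joint_positions'].round(3),o['wrist_force'])
print(proj(s,[.464,.298,.064]),proj(s,[.569,.294,.055]),proj(s,[.434,.299,.074]))
X=cloud(s);hsv=cv2.cvtColor(s['img'],cv2.COLOR_RGB2HSV);Sa,V=hsv[...,1].astype(int),hsv[...,2].astype(int)
x,y,z=np.moveaxis(X,-1,0)
for x0 in(.44,.455,.47,.485,.50):
    m=(abs(x-x0)<.006)&(z>.03)&(z<.1)&(abs(y-.298)<.03); print(x0,m.sum(),X[m].mean(0).round(4) if m.sum() else '',np.ptp(X[m][:,1]) if m.sum() else '', X[m][:,2].max() if m.sum() else '')
cv2.imwrite('pics/w1.png',s['img'][:,:,::-1])
```

```text
[0.41452052 0.30076365 0.11573249] [3.13918328 0.78548685 3.0962713 ] [ 0.918 -0.246  2.074 -0.784  0.962 -0.26 ] [0.07201171 0.25983732 0.51349291]
[253.13636833 199.03620058] [253.82150496 228.04579712] [252.64688967 193.94651033]
0.44 64 [0.4374 0.3005 0.079 ] 0.0166297608852905 0.08183884570475036
0.455 27 [0.455  0.299  0.0741] 0.01562612280926584 0.07733400937065056
0.47 22 [0.4694 0.298  0.0692] 0.017169496754712243 0.07225359105713373
0.485 19 [0.4851 0.2975 0.0643] 0.015856317983330925 0.06725518875091818
0.5 15 [0.5009 0.2968 0.0591] 0.014756877168948135 0.06219975176716801
```

View pics/w1.png

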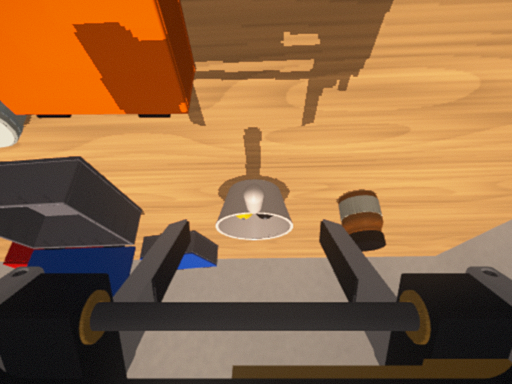

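The wrist view shows the handle centred at (254,197) between the open fingers (fingertips at 180,230 and 330,230). The measured handle axis is y≈0.2983, z≈0.065 at x=0.464. I go in.

Run:
```python
from srch import *
R=tool(-3,45); g=np.array([.464,.2983,.064]); gr=T(g+R[:,2]*.019,R)
plan(now(),[(gr,1)])
```

```text
# move 91 mm 1 deg in 5 rows
[[0.0, -0.0, 0.018, 0.002, 0.0, 0.001], [0.0, -0.001, 0.037, 0.004, 0.0, 0.003], [0.001, -0.001, 0.055, 0.006, 0.0, 0.004], [0.001, -0.001, 0.073, 0.008, 0.0, 0.005], [0.001, -0.001, 0.091, 0.009, 0.0, 0.007]]
```

{"name": "carry_out", "arguments": {"commands": [[0, 0, 0.022, 0.002, 0, 0.001], [0, -0.001, 0.045, 0.004, 0, 0.003], [0.001, -0.001, 0.07, 0.006, 0, 0.004], [0.001, -0.001, 0.091, 0.009, 0, 0.007], [0.001, -0.001, 0.091, 0.009, 0, 0.007]]}}

```text
time: 2.75
tool_pos: [0.477, 0.2974, 0.0487]
ee_rot: [-3.138, 0.783, 3.091]
wrist_force: [0.0, -0.5, -0.4]
width: 0.0941
finger_force: 0.0
```

{"name": "carry_out", "arguments": {"commands": [[0, 0, 0, 0, 0, 0], [0, 0, 0, 0, 0, 0], [0, 0, 0, 0, 0, 0], [0, 0, 0, 0, 0, 0], [0, 0, 0, 0, 0, 0]], "jaw": 0}}

```text
time: 3.25
tool_pos: [0.4781, 0.2984, 0.0518]
ee_rot: [3.139, 0.786, 3.087]
wrist_force: [0.8, -0.4, 0.9]
width: 0.0574
finger_force: 0.0
```

{"name": "carry_out", "arguments": {"commands": [[0, 0, 0, 0, 0, 0], [0, 0, 0, 0, 0, 0], [0, 0, 0, 0, 0, 0], [0, 0, 0, 0, 0, 0], [0, 0, 0, 0, 0, 0]]}}

```text
time: 3.75
tool_pos: [0.4782, 0.2979, 0.051]
ee_rot: [3.14, 0.785, 3.087]
wrist_force: [0.3, 1.0, -0.5]
width: 0.0174
finger_force: 27.2
```

Run:
```python
from srch import *
o=get_obs(); print(o['tool_pos'],o['ee_rot'],o['width'],o['finger_force'],o['wrist_force'])
C=now(); U=C.copy(); U[2,3]+=.03
plan(C,[(U,1)])
```

```text
[0.47818097 0.29792087 0.05098925] [3.14025027 0.78549935 3.08728257] 0.017449266827332513 27.153946459293365 [ 0.32979857  1.04227011 -0.49106886]
# move 30 mm 0 deg in 5 rows
[[-0.004, 0.0, -0.004, -0.0, -0.0, -0.0], [-0.008, 0.0, -0.008, -0.0, -0.0, 0.0], [-0.013, 0.0, -0.013, -0.0, -0.0, 0.0], [-0.017, 0.0, -0.017, -0.0, -0.0, 0.0], [-0.021, 0.0, -0.021, -0.0, -0.0, 0.0]]
```

{"name": "carry_out", "arguments": {"commands": [[-0.002, 0, -0.002, 0, 0, 0], [-0.007, 0, -0.007, 0, 0, 0], [-0.012, 0, -0.012, 0, 0, 0], [-0.018, 0, -0.018, 0, 0, 0], [-0.021, 0, -0.021, 0, 0, 0]]}}

```text
time: 4.25
tool_pos: [0.4785, 0.2984, 0.0823]
ee_rot: [3.138, 0.787, 3.086]
wrist_force: [0.5, 0.8, -3.4]
width: 0.0173
finger_force: 30.0
```

{"name": "carry_out", "arguments": {"commands": [[-0.01, 0, -0.01, 0, 0, 0], [-0.02, 0, -0.02, 0, 0, 0], [-0.032, 0, -0.032, 0, 0, 0], [-0.045, 0, -0.045, 0, 0, 0], [-0.05, 0, -0.05, 0, 0, 0]]}}

```text
time: 4.75
tool_pos: [0.4789, 0.2986, 0.1545]
ee_rot: [3.136, 0.788, 3.084]
wrist_force: [0.6, 0.7, -1.6]
width: 0.0174
finger_force: 30.0
```

Run:
```python
from h import *; from srch import *
o=get_obs(); s=snapshot('scene'); w=snapshot('wrist'); print(o['tool_pos'],o['ee_rot'],o['width'],o['finger_force'],o['wrist_force'])
M=now(); D=M@np.linalg.inv(G(45)); print('expect dish',D[:3,3].round(3),Ro.from_matrix(D[:3,:3]).as_euler('xyz',degrees=True).round(1))
X=cloud(s); hsv=cv2.cvtColor(s['img'],cv2.COLOR_RGB2HSV);Sa,V=hsv[...,1].astype(int),hsv[...,2].astype(int)
L=(X-D[:3,3])@D[:3,:3]; r=np.hypot(L[...,0],L[...,1])
m=(r<.058)&(r>.044)&(L[...,2]>.035)&(L[...,2]<.075)&(Sa<60)&(V>90)
P=L[m]; A=np.c_[P[:,:2],np.ones(len(P))]; c=np.linalg.lstsq(A,P[:,2],rcond=None)[0]; print(len(P),'plane slopes deg',np.degrees(c[:2]).round(1),'h',c[2].round(4))
img=s['img'][200:340,230:420]; cv2.imwrite('pics/l1.png',cv2.resize(np.ascontiguousarray(img),(570,420))[:,:,::-1])
```

```text
[0.47885637 0.29861739 0.15449355] [3.13582076 0.78845886 3.0843898 ] 0.017446563861758194 29.997063875198364 [ 0.5785827   0.69823283 -1.59904754]
expect dish [0.57  0.294 0.103] [ 0.2 -0.1 -3.1]
387 plane slopes deg [0.8 0.7] h 0.0518
```

View pics/l1.png

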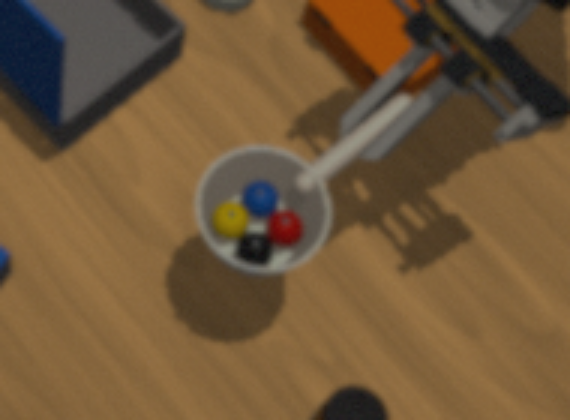

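Held level; all four balls are in the dish at crop (231,219), (260,199), (285,228), (255,248). Plan the carry and pour.

```bash
cat > pour.py <<'E'
from srch import *
g=G(45); psi,beta=-30,-45
d=np.r_[np.cos(np.radians(psi+beta)),np.sin(np.radians(psi+beta))]; lip=box-.01*bx-.015*d
W=[]; q=get_obs()['joint_positions']
for th,lz,n in((0,.165,4),(22,.15,1),(44,.135,1),(65,.12,1),(87,.11,1),(110,.10,1)):
    D=pourD(psi,beta,th,lip,lz); M=D@g; q2,k=ik(M,q); print('#',th,'k',round(k,7),q2.round(2),'dq',abs(q2-q).max().round(2),'clr',clear(D,M).round(3),D[:3,3].round(3)); q=q2; W.append((M,n))
plan(now(),W)
E
python3 pour.py
```

```text
# 0 k 0.0 [ 0.66 -0.32  2.03 -0.78  1.2  -0.18] dq 0.27 clr 0.033 [0.528 0.083 0.11 ]
# 22 k 0.0 [ 0.31 -0.49  1.99 -0.25  1.13 -0.58] dq 0.53 clr 0.032 [0.523 0.099 0.118]
# 44 k 0.0 [-0.16 -0.5   1.94  0.34  1.28 -1.02] dq 0.59 clr 0.031 [0.522 0.106 0.132]
# 65 k 0.0 [-0.51 -0.34  1.89  0.72  1.53 -1.25] dq 0.37 clr 0.029 [0.523 0.102 0.144]
# 87 k 0.0 [-0.72 -0.07  1.82  0.94  1.76 -1.33] dq 0.27 clr 0.026 [0.526 0.088 0.159]
# 110 k 0.0 [-0.83  0.24  1.75  1.1   1.95 -1.33] dq 0.32 clr 0.021 [0.532 0.066 0.168]
# move 172 mm 27 deg in 20 rows
[[0.0, -0.009, -0.001, 0.017, 0.0, 0.016], [0.001, -0.017, -0.002, 0.034, 0.0, 0.033], [0.001, -0.026, -0.003, 0.05, 0.0, 0.049], [0.002, -0.034, -0.004, 0.067, 0.0, 0.066], [0.002, -0.043, -0.005, 0.084, 0.0, 0.082]]
[[0.0, -0.008, -0.0, 0.017, 0.0, 0.017], [-0.0, -0.017, -0.001, 0.033, 0.001, 0.033], [-0.0, -0.026, -0.001, 0.05, 0.001, 0.05], [-0.001, -0.034, -0.001, 0.067, 0.001, 0.066], [-0.001, -0.043, -0.002, 0.084, 0.001, 0.083]]
[[-0.001, -0.008, 0.001, 0.016, -0.0, 0.016], [-0.002, -0.017, 0.001, 0.033, -0.0, 0.033], [-0.003, -0.02
[... 977 characters left out ...]
006, -0.073, 0.104, 0.073], [-0.018, -0.007, -0.009, -0.11, 0.155, 0.11], [-0.025, -0.01, -0.011, -0.147, 0.207, 0.146], [-0.031, -0.012, -0.014, -0.184, 0.259, 0.183]]
# move 43 mm 22 deg in 5 rows
[[-0.007, -0.002, -0.004, -0.038, 0.054, 0.038], [-0.014, -0.004, -0.008, -0.077, 0.109, 0.077], [-0.021, -0.007, -0.012, -0.115, 0.163, 0.115], [-0.029, -0.009, -0.016, -0.153, 0.217, 0.153], [-0.036, -0.011, -0.02, -0.191, 0.271, 0.192]]
# move 49 mm 23 deg in 5 rows
[[-0.008, -0.003, -0.005, -0.04, 0.057, 0.04], [-0.016, -0.005, -0.009, -0.08, 0.114, 0.08], [-0.024, -0.008, -0.014, -0.121, 0.171, 0.12], [-0.033, -0.01, -0.019, -0.161, 0.228, 0.16], [-0.041, -0.013, -0.024, -0.201, 0.284, 0.2]]
```

{"name": "carry_out", "arguments": {"commands": [[0.0, -0.004, -0.001, 0.008, 0.0, 0.008], [0.001, -0.012, -0.002, 0.024, 0.0, 0.023], [0.001, -0.022, -0.003, 0.043, 0.0, 0.042], [0.002, -0.032, -0.004, 0.063, 0.0, 0.062], [0.002, -0.043, -0.005, 0.084, 0.0, 0.082]]}}

```text
time: 5.35
tool_pos: [0.4705, 0.2541, 0.1529]
ee_rot: [-3.14, 0.785, 2.97]
wrist_force: [0.2, -0.1, -2.8]
width: 0.0173
finger_force: 30.0
```

{"name": "carry_out", "arguments": {"commands": [[0.0, -0.008, 0.0, 0.017, 0.0, 0.017], [0.0, -0.017, -0.001, 0.033, 0.001, 0.033], [0.0, -0.026, -0.001, 0.05, 0.001, 0.05], [-0.001, -0.034, -0.001, 0.067, 0.001, 0.066], [-0.001, -0.043, -0.002, 0.084, 0.001, 0.083]]}}

```text
time: 5.85
tool_pos: [0.4629, 0.2124, 0.1559]
ee_rot: [-3.14, 0.785, 2.852]
wrist_force: [-0.3, 0.1, -2.8]
width: 0.0173
finger_force: 30.0
```

{"name": "carry_out", "arguments": {"commands": [[-0.001, -0.008, 0.001, 0.016, 0.0, 0.016], [-0.002, -0.017, 0.001, 0.033, 0.0, 0.033], [-0.003, -0.026, 0.002, 0.05, 0.0, 0.049], [-0.004, -0.034, 0.002, 0.067, 0.0, 0.066], [-0.005, -0.043, 0.002, 0.084, 0.0, 0.082]]}}

```text
time: 6.35
tool_pos: [0.4553, 0.1697, 0.1579]
ee_rot: [-3.138, 0.785, 2.736]
wrist_force: [-0.2, 0.1, -2.2]
width: 0.0179
finger_force: 30.0
```

{"name": "carry_out", "arguments": {"commands": [[-0.002, -0.012, 0.002, 0.024, 0.0, 0.024], [-0.004, -0.023, 0.004, 0.046, 0.0, 0.046], [-0.006, -0.033, 0.005, 0.065, 0.0, 0.065], [-0.007, -0.039, 0.006, 0.077, 0.0, 0.077], [-0.008, -0.042, 0.006, 0.083, 0.0, 0.083]]}}

```text
time: 6.85
tool_pos: [0.4478, 0.1272, 0.1593]
ee_rot: [-3.138, 0.785, 2.619]
wrist_force: [-0.1, 0.6, -2.9]
width: 0.0173
finger_force: 30.0
```

```bash
sed -i 's/(0,.165,4),//' pour.py; python3 log.py; python3 pour.py
```

```text
6.85 q [ 0.658 -0.32   2.035 -0.78   1.197 -0.178] p [0.4478 0.1272 0.1593] w 0.0173 [-0.1  0.6 -2.9] planned [ 0.4877 -0.0191  0.211 ]
# 22 k 0.0 [ 0.31 -0.49  1.99 -0.25  1.13 -0.58] dq 0.53 clr 0.032 [0.523 0.099 0.118]
# 44 k 0.0 [-0.16 -0.5   1.94  0.34  1.28 -1.02] dq 0.59 clr 0.031 [0.522 0.106 0.132]
# 65 k 0.0 [-0.51 -0.34  1.89  0.72  1.53 -1.25] dq 0.37 clr 0.029 [0.523 0.102 0.144]
# 87 k 0.0 [-0.72 -0.07  1.82  0.94  1.76 -1.33] dq 0.27 clr 0.026 [0.526 0.088 0.159]
# 110 k 0.0 [-0.83  0.24  1.75  1.1   1.95 -1.33] dq 0.32 clr 0.021 [0.532 0.066 0.168]
# move 31 mm 22 deg in 5 rows
[[-0.005, -0.001, -0.004, -0.039, 0.054, 0.038], [-0.01, -0.001, -0.007, -0.078, 0.109, 0.077], [-0.015, -0.002, -0.011, -0.117, 0.163, 0.115], [-0.02, -0.003, -0.015, -0.156, 0.217, 0.154], [-0.025, -0.003, -0.018, -0.195, 0.271, 0.192]]
# move 32 mm 22 deg in 5 rows
[[-0.005, -0.002, -0.003, -0.038, 0.054, 0.039], [-0.011, -0.004, -0.006, -0.077, 0.109, 0.077], [-0.016, -0.005, -0.009, -0.115, 0.163, 0.116], [-0.022, -0.007, -0.012, -0.154, 0.217, 0.154], [-0.027, -0.009, -0.015, -0.192, 0.272, 0.193]]
# move 36 mm 21 deg in 5 rows
[[-0.006, -0.002, -0.003, -0.037, 0.052, 0.037], [-0.012, -0.005, -0.006, -0.073, 0.104, 0.073], [-0.018, -0.007, -0.009, -0.11, 0.155, 0.11], [-0.024, -0.009, -0.011, -0.147, 0.207, 0.146], [-0.031, -0.012, -0.014, -0.183, 0.259, 0.183]]
# move 42 mm 22 deg in 5 rows
[[-0.007, -0.002, -0.004, -0.038, 0.054, 0.038], [-0.014, -0.004, -0.008, -0.077, 0.109, 0.077], [-0.021, -0.007, -0.012, -0.115, 0.163, 0.115], [-0.029, -0.009, -0.016, -0.154, 0.217, 0.153], [-0.036, -0.011, -0.02, -0.192, 0.272, 0.192]]
# move 48 mm 23 deg in 5 rows
[[-0.008, -0.002, -0.005, -0.04, 0.057, 0.04], [-0.016, -0.005, -0.009, -0.08, 0.113, 0.08], [-0.024, -0.007, -0.014, -0.12, 0.17, 0.12], [-0.032, -0.01, -0.019, -0.161, 0.227, 0.16], [-0.04, -0.012, -0.024, -0.201, 0.283, 0.2]]
```

{"name": "carry_out", "arguments": {"commands": [[-0.003, 0.0, -0.002, -0.02, 0.03, 0.02], [-0.008, -0.001, -0.006, -0.06, 0.085, 0.06], [-0.014, -0.002, -0.01, -0.11, 0.15, 0.107], [-0.02, -0.003, -0.015, -0.154, 0.213, 0.15], [-0.025, -0.003, -0.018, -0.195, 0.271, 0.192]]}}

```text
time: 7.35
tool_pos: [0.4507, 0.1225, 0.1911]
ee_rot: [2.835, 0.487, 2.435]
wrist_force: [0.4, 0.0, -3.2]
width: 0.0176
finger_force: 30.0
```

{"name": "carry_out", "arguments": {"commands": [[-0.005, -0.002, -0.003, -0.038, 0.054, 0.039], [-0.011, -0.004, -0.006, -0.077, 0.109, 0.077], [-0.016, -0.005, -0.009, -0.115, 0.163, 0.116], [-0.022, -0.007, -0.012, -0.154, 0.217, 0.154], [-0.027, -0.009, -0.015, -0.192, 0.272, 0.193]]}}

```text
time: 7.85
tool_pos: [0.4559, 0.0997, 0.213]
ee_rot: [2.621, 0.161, 2.365]
wrist_force: [-1.2, 0.2, -3.5]
width: 0.0177
finger_force: 30.0
```

{"name": "carry_out", "arguments": {"commands": [[-0.006, -0.002, -0.003, -0.037, 0.052, 0.037], [-0.012, -0.005, -0.006, -0.073, 0.104, 0.073], [-0.018, -0.007, -0.009, -0.11, 0.155, 0.11], [-0.024, -0.009, -0.011, -0.147, 0.207, 0.146], [-0.031, -0.012, -0.014, -0.183, 0.259, 0.183]]}}

```text
time: 8.35
tool_pos: [0.4648, 0.0661, 0.2233]
ee_rot: [2.438, -0.155, 2.363]
wrist_force: [0.4, 0.2, -4.1]
width: 0.0175
finger_force: 30.0
```

{"name": "carry_out", "arguments": {"commands": [[-0.007, -0.002, -0.004, -0.038, 0.054, 0.038], [-0.014, -0.004, -0.008, -0.077, 0.109, 0.077], [-0.021, -0.007, -0.012, -0.115, 0.163, 0.115], [-0.029, -0.009, -0.016, -0.154, 0.217, 0.153], [-0.036, -0.011, -0.02, -0.192, 0.272, 0.192]]}}

```text
time: 8.85
tool_pos: [0.4764, 0.0249, 0.2252]
ee_rot: [2.224, -0.482, 2.43]
wrist_force: [0.5, 0.6, -2.5]
width: 0.0174
finger_force: 30.0
```

{"name": "carry_out", "arguments": {"commands": [[-0.008, -0.002, -0.005, -0.04, 0.057, 0.04], [-0.016, -0.005, -0.009, -0.08, 0.113, 0.08], [-0.024, -0.007, -0.014, -0.12, 0.17, 0.12], [-0.032, -0.01, -0.019, -0.161, 0.227, 0.16], [-0.04, -0.012, -0.024, -0.201, 0.283, 0.2]]}}

```text
time: 9.35
tool_pos: [0.4882, -0.0193, 0.2107]
ee_rot: [1.906, -0.793, 2.622]
wrist_force: [0.4, 0.6, -1.9]
width: 0.0176
finger_force: 30.0
```

```bash
python3 log.py
python3 - <<'E'
from h import *; from bench import *
s=snapshot('scene'); cv2.imwrite('pics/p1.png',cv2.resize(np.ascontiguousarray(s['img'][120:320,130:390]),(780,600))[:,:,::-1])
E
```

```text
9.35 q [-0.829  0.244  1.749  1.101  1.951 -1.33 ] p [ 0.4882 -0.0193  0.2107] w 0.0176 [ 0.4  0.6 -1.9] planned [ 0.4877 -0.0185  0.212 ]
```

View pics/p1.png

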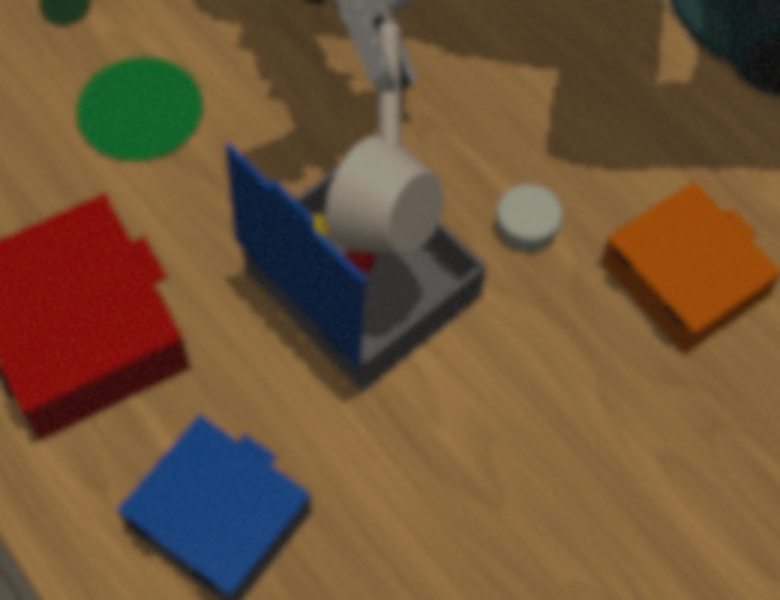

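The dish is inverted over the box at (385,195); red (360,260) and yellow (320,225) show inside it, and nothing lies outside. Next comes the way to the mat.

```bash
cat > place.py <<'E'
from srch import *
g=G(45); mat=np.array([.613,-.279])
def path(C,W,q,verbose=True):
    mx=0;cl=9;dqm=0;cur=C
    for M,n in W:
        D=np.linalg.inv(cur)@M; rv=Ro.from_matrix(D[:3,:3]).as_rotvec()
        for k in range(1,5*n+1):
            f=k/(5*n); A=T(cur[:3,3]+f*(M[:3,3]-cur[:3,3]),cur[:3,:3]@Ro.from_rotvec(f*rv).as_matrix())
            q2,c=ik(A,q); mx=max(mx,c); dqm=max(dqm,abs(q2-q).max()); q=q2; cl=min(cl,clear(A@np.linalg.inv(g),A)) if A[2,3]>.11 else cl
        cur=M
    return mx,cl,dqm,q
if __name__=='__main__':
    C=now(); q0=get_obs()['joint_positions']
    for psi in(-60,-45,-30,-15,0,15):
        Rz=Ro.from_euler('z',psi,degrees=True).as_matrix()
        A=C.copy(); A[2,3]+=.05; A[1,3]-=.02
        W=[(A,1),(T([.585,-.23,.13],Rz)@g,5),(T([*mat,.04],Rz)@g,2),(T([*mat,.004],Rz)@g,2)]
        r=path(C,W,q0); print(psi,r[0].round(6),r[1].round(3),r[2].round(3),r[3].round(2))
E
python3 place.py
```

```text
-60 0.0 0.011 0.113 [-0.09  0.06  1.94 -0.88  0.84 -0.11]
-45 0.0 0.012 0.133 [-0.26 -0.1   2.09 -0.74  0.56 -0.52]
-30 0.0 0.014 0.102 [-0.5  -0.19  2.17 -0.05  0.38 -1.51]
-15 8.7e-05 0.014 0.081 [-0.75 -0.18  2.16  0.69  0.55 -2.54]
0 0.161966 0.012 0.078 [-0.77 -0.11  2.01  0.54  0.75 -2.54]
15 0.64925 0.01 0.079 [-0.75 -0.01  1.85  0.44  0.91 -2.54]
```

Run:
```python
from place import *
C=now(); Rz=Ro.from_euler('z',-35,degrees=True).as_matrix()
A=C.copy(); A[2,3]+=.05; A[1,3]-=.02
W=[(A,1),(T([.585,-.23,.13],Rz)@g,5),(T([*mat,.04],Rz)@g,2)]
r=path(C,W,get_obs()['joint_positions']); print(r)
plan(C,W)
```

```text
(np.float64(1.6136888603745881e-18), np.float64(0.01369134952784231), np.float64(0.12395915550982492), array([-0.41115295, -0.23156903,  2.11854204, -0.29809944,  0.49795199,
       -1.16497742]))
# move 54 mm 0 deg in 5 rows
[[0.006, 0.007, -0.006, -0.0, 0.0, 0.0], [0.012, 0.014, -0.012, -0.0, 0.0, 0.0], [0.017, 0.02, -0.018, -0.0, 0.0, 0.0], [0.023, 0.027, -0.024, -0.0, 0.0, 0.0], [0.029, 0.034, -0.03, -0.0, 0.0, 0.0]]
# move 159 mm 110 deg in 25 rows
[[-0.005, -0.001, -0.004, 0.038, -0.057, -0.035], [-0.009, -0.002, -0.008, 0.076, -0.114, -0.071], [-0.014, -0.003, -0.013, 0.114, -0.171, -0.106], [-0.019, -0.004, -0.017, 0.153, -0.227, -0.141], [-0.023, -0.005, -0.021, 0.191, -0.284, -0.176]]
[[-0.005, -0.003, -0.002, 0.038, -0.057, -0.036], [-0.011, -0.006, -0.005, 0.076, -0.114, -0.071], [-0.016, -0.008, -0.007, 0.114, -0.171, -0.106], [-0.021, -0.011, -0.01, 0.152, -0.228, -0.141], [-0.026, -0.014, -0.012, 0.19, -0.284, -0.177]]
[[-0.006, -0.004, -0.0, 0.039, -0.057, -0.035], [-0.011, -0.007, -0.001, 0.077, -0.114, -0.07], [-0.016, -0.011, -0.001, 0.115, -0.171, -0.106], [-0.021
[... 302 characters left out ...]
009, 0.191, -0.284, -0.177]]
[[-0.002, -0.005, 0.004, 0.038, -0.057, -0.035], [-0.005, -0.009, 0.008, 0.076, -0.113, -0.07], [-0.007, -0.014, 0.011, 0.114, -0.17, -0.106], [-0.01, -0.018, 0.015, 0.152, -0.227, -0.141], [-0.012, -0.023, 0.019, 0.191, -0.284, -0.176]]
# move 106 mm 0 deg in 10 rows
[[0.003, -0.002, 0.01, -0.0, 0.0, -0.0], [0.005, -0.005, 0.02, -0.0, 0.0, -0.0], [0.008, -0.007, 0.03, -0.0, 0.0, -0.0], [0.011, -0.01, 0.04, -0.0, 0.0, -0.0], [0.014, -0.012, 0.05, -0.0, 0.0, -0.0]]
[[0.002, -0.002, 0.01, -0.0, 0.0, -0.0], [0.005, -0.005, 0.02, -0.0, 0.0, -0.0], [0.008, -0.007, 0.029, -0.0, 0.0, -0.0], [0.011, -0.01, 0.039, -0.0, 0.0, -0.0], [0.013, -0.012, 0.049, -0.0, 0.0, -0.0]]
```

{"name": "carry_out", "arguments": {"commands": [[0.006, 0.007, -0.006, 0, 0, 0], [0.012, 0.014, -0.012, 0, 0, 0], [0.017, 0.02, -0.018, 0, 0, 0], [0.023, 0.027, -0.024, 0, 0, 0], [0.029, 0.034, -0.03, 0, 0, 0]]}}

```text
time: 9.9
tool_pos: [0.4875, -0.0376, 0.264]
ee_rot: [1.903, -0.788, 2.625]
wrist_force: [0.0, 0.2, -2.7]
width: 0.0174
finger_force: 30.0
```

Run:
```python
from h import *; from bench import *
s=snapshot('scene'); t=snapshot('top'); 
a=cv2.resize(np.ascontiguousarray(s['img'][140:260,190:310]),(400,400)); b=cv2.resize(np.ascontiguousarray(t['img'][130:220,190:280]),(400,400))
cv2.imwrite('pics/p2.png',np.hstack([a,b])[:,:,::-1])
```

```text
(no output)
```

View pics/p2.png

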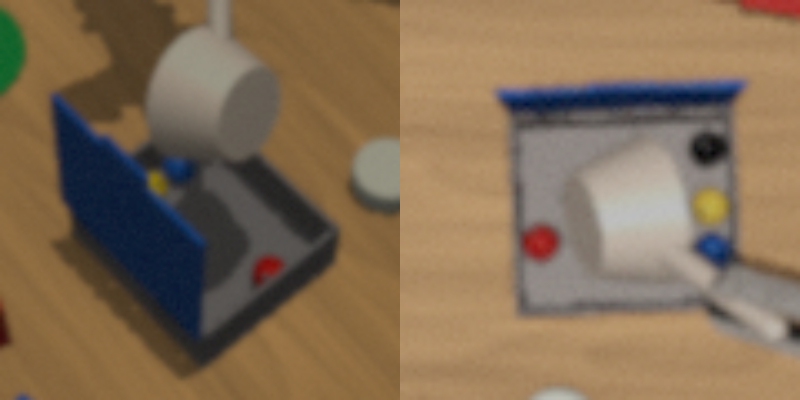

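All four balls are in the box: right panel shows red (541,242), black (708,148), yellow (711,205), blue (713,248). On to the mat.

{"name": "carry_out", "arguments": {"commands": [[-0.005, -0.001, -0.004, 0.038, -0.057, -0.035], [-0.009, -0.002, -0.008, 0.076, -0.114, -0.071], [-0.014, -0.003, -0.013, 0.114, -0.171, -0.106], [-0.019, -0.004, -0.017, 0.153, -0.227, -0.141], [-0.023, -0.005, -0.021, 0.191, -0.284, -0.176]]}}

```text
time: 10.5
tool_pos: [0.4922, -0.0651, 0.2469]
ee_rot: [2.224, -0.5, 2.416]
wrist_force: [0.1, -0.9, -2.4]
width: 0.0178
finger_force: 30.0
```

{"name": "carry_out", "arguments": {"commands": [[-0.005, -0.003, -0.002, 0.038, -0.057, -0.036], [-0.011, -0.006, -0.005, 0.076, -0.114, -0.071], [-0.016, -0.008, -0.007, 0.114, -0.171, -0.106], [-0.021, -0.011, -0.01, 0.152, -0.228, -0.141], [-0.026, -0.014, -0.012, 0.19, -0.284, -0.177]]}}

```text
time: 11.0
tool_pos: [0.4956, -0.0922, 0.2311]
ee_rot: [2.445, -0.176, 2.329]
wrist_force: [0.4, 1.0, -2.0]
width: 0.0174
finger_force: 30.0
```

{"name": "carry_out", "arguments": {"commands": [[-0.006, -0.004, 0, 0.039, -0.057, -0.035], [-0.011, -0.007, -0.001, 0.077, -0.114, -0.07], [-0.016, -0.011, -0.001, 0.115, -0.171, -0.106], [-0.021, -0.015, -0.001, 0.153, -0.228, -0.141], [-0.026, -0.019, -0.002, 0.191, -0.285, -0.176]]}}

```text
time: 11.5
tool_pos: [0.5001, -0.1197, 0.2155]
ee_rot: [2.638, 0.157, 2.314]
wrist_force: [-0.3, 0.1, -3.1]
width: 0.0172
finger_force: 30.0
```

{"name": "carry_out", "arguments": {"commands": [[-0.004, -0.004, 0.002, 0.038, -0.056, -0.036], [-0.008, -0.009, 0.004, 0.076, -0.113, -0.071], [-0.012, -0.013, 0.006, 0.115, -0.17, -0.106], [-0.016, -0.018, 0.008, 0.153, -0.227, -0.141], [-0.021, -0.022, 0.009, 0.191, -0.284, -0.177]]}}

```text
time: 12.0
tool_pos: [0.5047, -0.1469, 0.1997]
ee_rot: [2.848, 0.485, 2.369]
wrist_force: [-0.4, -0.7, -2.5]
width: 0.0173
finger_force: 30.0
```

{"name": "carry_out", "arguments": {"commands": [[-0.002, -0.005, 0.004, 0.038, -0.057, -0.035], [-0.005, -0.009, 0.008, 0.076, -0.113, -0.07], [-0.007, -0.014, 0.011, 0.114, -0.17, -0.106], [-0.01, -0.018, 0.015, 0.152, -0.227, -0.141], [-0.012, -0.023, 0.019, 0.191, -0.284, -0.176]]}}

```text
time: 12.5
tool_pos: [0.5091, -0.1745, 0.1832]
ee_rot: [3.14, 0.792, 2.531]
wrist_force: [0.3, -0.4, -3.2]
width: 0.0173
finger_force: 30.0
```

{"name": "carry_out", "arguments": {"commands": [[0.003, -0.002, 0.01, 0, 0, 0], [0.005, -0.005, 0.02, 0, 0, 0], [0.008, -0.007, 0.03, 0, 0, 0], [0.011, -0.01, 0.04, 0, 0, 0], [0.014, -0.012, 0.05, 0, 0, 0]]}}

```text
time: 13.0
tool_pos: [0.5248, -0.201, 0.139]
ee_rot: [3.138, 0.793, 2.529]
wrist_force: [0.1, -0.4, -3.0]
width: 0.0172
finger_force: 30.0
```

{"name": "carry_out", "arguments": {"commands": [[0.002, -0.002, 0.01, 0, 0, 0], [0.005, -0.005, 0.02, 0, 0, 0], [0.008, -0.007, 0.029, 0, 0, 0], [0.011, -0.01, 0.039, 0, 0, 0], [0.013, -0.012, 0.049, 0, 0, 0]]}}

```text
time: 13.5
tool_pos: [0.5391, -0.2247, 0.0953]
ee_rot: [3.138, 0.794, 2.531]
wrist_force: [-0.5, -0.4, -1.7]
width: 0.0174
finger_force: 30.0
```

```bash
python3 log.py
cat > chk.py <<'E'
from h import *; from place import *
import sys
M=now(); D=M@np.linalg.inv(G(45)); print('dish by grasp',D[:3,3].round(4),Ro.from_matrix(D[:3,:3]).as_euler('xyz',degrees=True).round(2))
for n in('scene','top'):
    s=snapshot(n); X=cloud(s); hsv=cv2.cvtColor(s['img'],cv2.COLOR_RGB2HSV);Sa,V=hsv[...,1].astype(int),hsv[...,2].astype(int)
    L=(X-D[:3,3])@D[:3,:3]; r=np.hypot(L[...,0],L[...,1])
    m=(r<.06)&(r>.042)&(L[...,2]>.04)&(L[...,2]<.075)&(Sa<60)&(V>90)&~((L[...,0]<0)&(abs(L[...,1])<.014))
    P=L[m]; c=np.linalg.lstsq(np.c_[P[:,:2],np.ones(len(P))],P[:,2],rcond=None)[0]
    f=least_squares(lambda p:np.hypot(P[:,0]-p[0],P[:,1]-p[1])-.05,[0,0],loss='soft_l1',f_scale=.003)
    print(n,len(P),'tilt deg',np.degrees(c[:2]).round(1),'rim h',c[2].round(4),'rim centre world',(D[:3,:3]@[*f.x,.055]+D[:3,3]).round(4))
E
python3 chk.py
```

```text
13.5 q [-0.407 -0.24   2.119 -0.3    0.498 -1.162] p [ 0.5391 -0.2247  0.0953] w 0.0174 [-0.5 -0.4 -1.7] planned [ 0.538  -0.2265  0.091 ]
dish by grasp [ 0.6147 -0.2772  0.0454] [  0.13  -0.47 -34.86]
scene 235 tilt deg [-0.6  3. ] rim h 0.0494 rim centre world [ 0.6141 -0.2734  0.1004]
top 186 tilt deg [-1.2  1. ] rim h 0.0494 rim centre world [ 0.6131 -0.2772  0.1004]
```

{"name": "carry_out", "arguments": {"commands": [[0.005, 0, 0.005, 0, 0, 0], [0.01, 0, 0.01, 0, 0, 0], [0.015, 0, 0.015, 0, 0, 0], [0.019, 0, 0.019, 0, 0, 0], [0.021, 0, 0.021, 0, 0, 0]]}}

```text
time: 14.1
tool_pos: [0.5389, -0.2241, 0.0653]
ee_rot: [3.139, 0.793, 2.531]
wrist_force: [0.2, -0.5, -2.3]
width: 0.0176
finger_force: 30.0
```

{"name": "carry_out", "arguments": {"commands": [[0.001, 0, 0.001, 0, 0, 0], [0.001, 0, 0.001, 0, 0, 0], [0.002, 0, 0.002, 0, 0, 0], [0.002, 0, 0.002, 0, 0, 0], [0.002, 0, 0.002, 0, 0, 0]]}}

```text
time: 14.6
tool_pos: [0.5395, -0.2244, 0.0639]
ee_rot: [3.138, 0.794, 2.531]
wrist_force: [-0.2, 0.8, -2.0]
width: 0.0176
finger_force: 30.0
```

{"name": "carry_out", "arguments": {"commands": [[0.001, 0, 0.001, 0, 0, 0], [0.002, 0, 0.002, 0, 0, 0], [0.003, 0, 0.003, 0, 0, 0], [0.004, 0, 0.004, 0, 0, 0], [0.004, 0, 0.004, 0, 0, 0]]}}

```text
time: 15.1
tool_pos: [0.5392, -0.2243, 0.0575]
ee_rot: [3.139, 0.793, 2.531]
wrist_force: [0.0, -0.2, -1.6]
width: 0.017
finger_force: 30.0
```

{"name": "carry_out", "arguments": {"commands": [[0.001, 0, 0.001, 0, 0, 0], [0.001, 0, 0.001, 0, 0, 0], [0.002, 0, 0.002, 0, 0, 0], [0.002, 0, 0.002, 0, 0, 0], [0.002, 0, 0.002, 0, 0, 0]]}}

```text
time: 15.6
tool_pos: [0.5394, -0.2244, 0.0551]
ee_rot: [3.138, 0.794, 2.531]
wrist_force: [0.4, 0.7, -2.0]
width: 0.0176
finger_force: 30.0
```

{"name": "carry_out", "arguments": {"commands": [[0.001, 0, 0.001, 0, 0, 0], [0.001, 0, 0.001, 0, 0, 0], [0.001, 0, 0.001, 0, 0, 0], [0.001, 0, 0.001, 0, 0, 0], [0.001, 0, 0.001, 0, 0, 0]]}}

```text
time: 16.1
tool_pos: [0.5399, -0.2246, 0.0544]
ee_rot: [3.138, 0.795, 2.531]
wrist_force: [-0.0, -0.0, 0.0]
width: 0.0177
finger_force: 30.0
```

{"name": "carry_out", "arguments": {"commands": [[0.001, 0, 0.001, 0, 0, 0], [0.001, 0, 0.001, 0, 0, 0], [0.001, 0, 0.001, 0, 0, 0], [0.001, 0, 0.001, 0, 0, 0], [0.001, 0, 0.001, 0, 0, 0]]}}

```text
time: 16.6
tool_pos: [0.5405, -0.2247, 0.0539]
ee_rot: [3.137, 0.797, 2.531]
wrist_force: [-2.3, 2.9, 5.1]
width: 0.0173
finger_force: 30.0
```

```bash
python3 chk.py
```

```text
dish by grasp [ 0.6162 -0.2772  0.0044] [  0.17  -0.66 -34.83]
scene 221 tilt deg [-0.2  2.4] rim h 0.0498 rim centre world [ 0.6154 -0.2732  0.0594]
top 213 tilt deg [-0.7  0.7] rim h 0.0515 rim centre world [ 0.615  -0.2759  0.0594]
```

Contact is made (+5 N) with the dish at z=0.004. Release and back off along the handle.

{"name": "carry_out", "arguments": {"commands": [[0, 0, 0, 0, 0, 0], [0, 0, 0, 0, 0, 0], [0, 0, 0, 0, 0, 0], [0, 0, 0, 0, 0, 0], [0, 0, 0, 0, 0, 0]], "jaw": 0.7}}

```text
time: 17.2
tool_pos: [0.5392, -0.2244, 0.0519]
ee_rot: [3.139, 0.793, 2.531]
wrist_force: [-0.7, -0.2, -0.8]
width: 0.0539
finger_force: 0.0
```

{"name": "carry_out", "arguments": {"commands": [[0, 0, 0, 0, 0, 0], [0, 0, 0, 0, 0, 0], [0, 0, -0.01, 0, 0, 0], [0, 0, -0.025, 0, 0, 0], [0, 0, -0.045, 0, 0, 0]]}}

```text
time: 17.7
tool_pos: [0.5124, -0.206, 0.0833]
ee_rot: [3.139, 0.792, 2.531]
wrist_force: [0.3, -0.4, 0.2]
width: 0.066
finger_force: 0.0
```

{"name": "carry_out", "arguments": {"commands": [[0, 0, -0.025, 0, 0, 0], [0, 0, -0.05, 0, 0, 0], [0, 0, -0.075, 0, 0, 0], [0, 0, -0.1, 0, 0, 0], [0, 0, -0.12, 0, 0, 0]]}}

```text
time: 18.2
tool_pos: [0.4422, -0.157, 0.1693]
ee_rot: [3.137, 0.795, 2.53]
wrist_force: [0.4, -0.4, -0.4]
width: 0.0657
finger_force: 0.0
```

```bash
python3 log.py
python3 - <<'E'
from h import *; from bench import *
s=snapshot('scene'); t=snapshot('top'); pickle.dump((s,t),open('s2.pkl','wb'))
a=cv2.resize(np.ascontiguousarray(s['img'][110:230,130:250]),(400,400)); b=cv2.resize(np.ascontiguousarray(t['img'][110:230,250:370]),(400,400))
cv2.imwrite('pics/d2.png',np.hstack([a,b])[:,:,::-1])
for n,s in(('s',s),('t',t)):
    X=cloud(s); x,y,z=np.moveaxis(X,-1,0); hsv=cv2.cvtColor(s['img'],cv2.COLOR_RGB2HSV); H,Sa=hsv[...,0],hsv[...,1]
    m=(np.hypot(x-.615,y+.276)<.06)&(np.hypot(x-.615,y+.276)>.044)&(z>.045)&(z<.07); P=X[m]; c=np.linalg.lstsq(np.c_[P[:,:2]-[.615,-.276],np.ones(len(P))],P[:,2],rcond=None)[0]; print(n,len(P),np.degrees(c[:2]),c[2])
    L=(H>100)&(H<128)&(Sa>110)&(x>.58)&(x<.7)&(z>.07)&(z<.25)&(y>-.08)&(y<.12); Q=X[L]; m=Q.mean(0); vt=np.linalg.svd(Q-m)[2]; print('lid',len(Q),m.round(3),vt[2].round(3),Q.min(0).round(3),Q.max(0).round(3))
E
```

```text
18.2 q [-0.303 -0.648  2.209 -0.293  0.83  -1.151] p [ 0.4422 -0.157   0.1693] w 0.0657 [ 0.4 -0.4 -0.4] planned [ 0.538  -0.2265  0.091 ]
s 291 [-0.62394798  1.14398962] 0.05486414686352351
lid 1277 [0.629 0.033 0.151] [-0.997 -0.07  -0.04 ] [ 0.619 -0.053  0.07 ] [0.638 0.111 0.227]
t 223 [-1.6788365   1.63568604] 0.05628698602084037
lid 199 [0.625 0.021 0.183] [-0.997 -0.072 -0.022] [ 0.618 -0.056  0.115] [0.632 0.101 0.23 ]
```

View pics/d2.png

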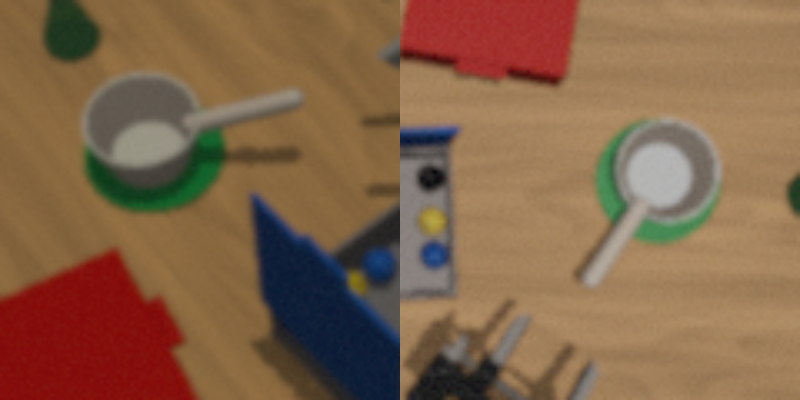

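The dish stands upright on the mat (right panel 668,170; mat about 660,182) and is empty. Now the lid.

```bash
cat > lid.py <<'E'
from srch import *
R=tool(4.07,90)
def at(u,z,v=0): p=box+u*bx+v*by; return T(np.array([*p,z]),R)
def arc(al,r=.125,w=.008):
    return at(.075-r*np.cos(al)+.006*np.sin(al)+w, .0605+r*np.sin(al)+.006*np.cos(al))
if __name__=='__main__':
    C=now(); q=get_obs()['joint_positions']
    W=[(T([.47,-.11,.30],tool(-15,75)),2),(at(.02,.30),3),(at(.125,.29),1),(at(.125,.188),1),(arc(1.53),1)]
    for M,n in W:
        q2,k=ik(M,q); print('#',M[:3,3].round(3),round(k,7),q2.round(2),abs(q2-q).max().round(2)); q=q2
    plan(C,W)
E
python3 lid.py
```

```text
# [ 0.47 -0.11  0.3 ] 0.0 [-0.37 -0.27  1.54  0.03  1.61 -1.67] 0.79
# [0.575 0.02  0.3  ] 0.0 [-0.06  0.15  1.12 -0.    1.88 -1.7 ] 0.42
# [0.68  0.028 0.29 ] 0.0 [-0.04  0.4   0.83 -0.    1.92 -1.68] 0.29
# [0.68  0.028 0.188] 0.0 [-0.04  0.39  1.05 -0.    1.71 -1.68] 0.22
# [0.639 0.025 0.186] 0.0 [-0.05  0.29  1.17 -0.    1.68 -1.69] 0.13
# move 139 mm 37 deg in 10 rows
[[-0.009, 0.005, -0.009, -0.017, 0.053, -0.03], [-0.018, 0.011, -0.019, -0.035, 0.107, -0.061], [-0.027, 0.016, -0.028, -0.052, 0.16, -0.091], [-0.035, 0.022, -0.037, -0.069, 0.214, -0.121], [-0.044, 0.027, -0.046, -0.087, 0.267, -0.152]]
[[-0.007, 0.005, -0.011, -0.017, 0.053, -0.03], [-0.014, 0.01, -0.022, -0.034, 0.107, -0.06], [-0.021, 0.016, -0.033, -0.052, 0.16, -0.091], [-0.028, 0.021, -0.044, -0.069, 0.213, -0.121], [-0.035, 0.026, -0.055, -0.086, 0.267, -0.151]]
# move 167 mm 24 deg in 15 rows
[[-0.004, 0.01, 0.001, -0.003, 0.017, -0.022], [-0.009, 0.02, 0.002, -0.006, 0.035, -0.044], [-0.013, 0.031, 0.003, -0.009, 0.052, -0.066], [-0.017, 0.041, 0.005, -0.012, 0.069, -0.088], [-0.022, 0.051, 0.006, -0.01
[... 433 characters left out ...]
.088], [-0.033, 0.045, 0.003, -0.015, 0.086, -0.11]]
# move 106 mm 0 deg in 5 rows
[[-0.021, 0.0, 0.002, 0.0, 0.0, -0.0], [-0.042, 0.0, 0.004, 0.0, 0.0, -0.0], [-0.063, 0.0, 0.006, 0.0, 0.0, -0.0], [-0.084, 0.0, 0.008, 0.0, 0.0, -0.0], [-0.105, 0.0, 0.01, 0.0, 0.0, -0.0]]
# move 102 mm 0 deg in 5 rows
[[-0.0, 0.0, 0.02, 0.0, 0.0, -0.0], [-0.0, 0.0, 0.041, 0.0, 0.0, -0.0], [-0.0, 0.0, 0.061, 0.0, 0.0, -0.0], [-0.0, 0.0, 0.081, 0.0, 0.0, -0.0], [-0.0, 0.0, 0.102, 0.0, 0.0, -0.0]]
# move 41 mm 0 deg in 5 rows
[[0.008, -0.0, 0.0, 0.0, 0.0, -0.0], [0.016, -0.0, 0.001, 0.0, 0.0, -0.0], [0.025, -0.0, 0.001, 0.0, 0.0, -0.0], [0.033, -0.0, 0.002, 0.0, 0.0, -0.0], [0.041, -0.0, 0.002, 0.0, 0.0, -0.0]]
```

{"name": "carry_out", "arguments": {"commands": [[-0.009, 0.005, -0.009, -0.017, 0.053, -0.03], [-0.018, 0.011, -0.019, -0.035, 0.107, -0.061], [-0.027, 0.016, -0.028, -0.052, 0.16, -0.091], [-0.035, 0.022, -0.037, -0.069, 0.214, -0.121], [-0.044, 0.027, -0.046, -0.087, 0.267, -0.152]], "jaw": 0}}

```text
time: 18.8
tool_pos: [0.4568, -0.1345, 0.2308]
ee_rot: [-3.116, 0.521, 2.72]
wrist_force: [-0.3, 0.2, -0.1]
width: 0.0291
finger_force: 0.0
```

{"name": "carry_out", "arguments": {"commands": [[-0.007, 0.005, -0.011, -0.017, 0.053, -0.03], [-0.014, 0.01, -0.022, -0.034, 0.107, -0.06], [-0.021, 0.016, -0.033, -0.052, 0.16, -0.091], [-0.028, 0.021, -0.044, -0.069, 0.213, -0.121], [-0.035, 0.026, -0.055, -0.086, 0.267, -0.151]]}}

```text
time: 19.3
tool_pos: [0.4712, -0.1111, 0.2953]
ee_rot: [3.141, 0.251, 2.878]
wrist_force: [0.0, -0.4, 0.2]
width: 0.0004
finger_force: 0.0
```

{"name": "carry_out", "arguments": {"commands": [[-0.004, 0.01, 0.001, -0.003, 0.017, -0.022], [-0.009, 0.02, 0.002, -0.006, 0.035, -0.044], [-0.013, 0.031, 0.003, -0.009, 0.052, -0.066], [-0.017, 0.041, 0.005, -0.012, 0.069, -0.088], [-0.022, 0.051, 0.006, -0.015, 0.086, -0.11]]}}

```text
time: 19.8
tool_pos: [0.506, -0.066, 0.2951]
ee_rot: [-3.133, 0.166, 2.993]
wrist_force: [0.2, -0.1, 0.3]
width: 0.0002
finger_force: 0.0
```

{"name": "carry_out", "arguments": {"commands": [[-0.005, 0.01, 0.001, -0.003, 0.018, -0.023], [-0.011, 0.019, 0.002, -0.005, 0.035, -0.045], [-0.016, 0.029, 0.002, -0.008, 0.052, -0.067], [-0.022, 0.039, 0.003, -0.011, 0.07, -0.089], [-0.027, 0.048, 0.004, -0.014, 0.087, -0.111]]}}

```text
time: 20.3
tool_pos: [0.5408, -0.0232, 0.2962]
ee_rot: [-3.133, 0.079, 3.103]
wrist_force: [-0.0, 0.0, -0.0]
width: 0.0003
finger_force: 0.0
```

{"name": "carry_out", "arguments": {"commands": [[-0.007, 0.009, 0.001, -0.003, 0.017, -0.022], [-0.013, 0.018, 0.001, -0.006, 0.034, -0.044], [-0.02, 0.027, 0.002, -0.009, 0.052, -0.066], [-0.027, 0.036, 0.002, -0.012, 0.069, -0.088], [-0.033, 0.045, 0.003, -0.015, 0.086, -0.11]]}}

```text
time: 20.8
tool_pos: [0.5758, 0.0203, 0.2953]
ee_rot: [3.139, -0.007, -3.07]
wrist_force: [0.4, 0.3, -0.6]
width: 0.0006
finger_force: 0.0
```

{"name": "carry_out", "arguments": {"commands": [[-0.021, 0, 0.002, 0, 0, 0], [-0.042, 0, 0.004, 0, 0, 0], [-0.063, 0, 0.006, 0, 0, 0], [-0.084, 0, 0.008, 0, 0, 0], [-0.105, 0, 0.01, 0, 0, 0]]}}

```text
time: 21.3
tool_pos: [0.6809, 0.0275, 0.2842]
ee_rot: [3.139, -0.007, -3.071]
wrist_force: [0.4, -0.1, -0.0]
width: 0.0002
finger_force: 0.0
```

{"name": "carry_out", "arguments": {"commands": [[0, 0, 0.015, 0, 0, 0], [0, 0, 0.04, 0, 0, 0], [0, 0, 0.07, 0, 0, 0], [0, 0, 0.095, 0, 0, 0], [0, 0, 0.102, 0, 0, 0]]}}

```text
time: 21.8
tool_pos: [0.6776, 0.0276, 0.1781]
ee_rot: [3.138, -0.014, -3.071]
wrist_force: [-0.1, 0.1, 0.2]
width: 0.0004
finger_force: 0.0
```

```bash
python3 log.py
python3 - <<'E'
from lid import *
plan(now(),[(arc(1.53),1)]+[(arc(a),1) for a in(1.3,1.0,.7,.4,.15,-.03)])
E
```

```text
21.8 q [-0.044  0.394  1.054  0.002  1.708 -1.685] p [0.6776 0.0276 0.1781] w 0.0004 [-0.1  0.1  0.2] planned [0.6386 0.025  0.1856]
# move 40 mm 1 deg in 5 rows
[[0.008, 0.0, -0.001, 0.001, -0.003, -0.0], [0.016, 0.0, -0.003, 0.001, -0.005, -0.0], [0.023, 0.0, -0.004, 0.002, -0.008, -0.001], [0.031, 0.0, -0.006, 0.003, -0.011, -0.001], [0.039, 0.0, -0.007, 0.004, -0.014, -0.001]]
# move 29 mm 0 deg in 5 rows
[[0.006, 0.0, 0.001, -0.0, 0.0, 0.0], [0.011, 0.0, 0.001, -0.0, 0.0, 0.0], [0.017, 0.0, 0.002, -0.0, 0.0, 0.0], [0.023, 0.0, 0.002, -0.0, 0.0, 0.0], [0.029, 0.0, 0.003, -0.0, 0.0, 0.0]]
# move 37 mm 0 deg in 5 rows
[[0.007, 0.0, 0.003, -0.0, 0.0, 0.0], [0.014, 0.0, 0.005, -0.0, 0.0, 0.0], [0.021, 0.0, 0.008, -0.0, 0.0, 0.0], [0.028, 0.0, 0.011, -0.0, 0.0, 0.0], [0.035, 0.0, 0.014, -0.0, 0.0, 0.0]]
# move 37 mm 0 deg in 5 rows
[[0.006, 0.0, 0.005, -0.0, 0.0, 0.0], [0.012, 0.0, 0.009, -0.0, 0.0, 0.0], [0.017, 0.0, 0.014, -0.0, 0.0, 0.0], [0.023, 0.0, 0.018, -0.0, 0.0, 0.0], [0.029, 0.0, 0.023, -0.0, 0.0, 0.0]]
# move 37 mm 0 deg in 5 rows
[[0.004, 0.0, 0.006, -0.0, 0.0, 0.0], [0.008, 0.0, 0.012, -0.0, 0.0, 0.0], [0.013, 0.0, 0.019, -0.0, 0.0, 0.0], [0.017, 0.0, 0.025, -0.0, 0.0, 0.0], [0.021, 0.0, 0.031, -0.0, 0.0, 0.0]]
# move 31 mm 0 deg in 5 rows
[[0.002, 0.0, 0.006, -0.0, 0.0, 0.0], [0.004, 0.0, 0.012, -0.0, 0.0, 0.0], [0.006, 0.0, 0.018, -0.0, 0.0, 0.0], [0.008, 0.0, 0.024, -0.0, 0.0, 0.0], [0.01, 0.0, 0.029, -0.0, 0.0, 0.0]]
# move 23 mm 0 deg in 5 rows
[[0.0, 0.0, 0.005, -0.0, 0.0, 0.0], [0.001, 0.0, 0.009, -0.0, 0.0, 0.0], [0.001, 0.0, 0.014, -0.0, 0.0, 0.0], [0.002, 0.0, 0.018, -0.0, 0.0, 0.0], [0.002, 0.0, 0.023, -0.0, 0.0, 0.0]]
```

{"name": "carry_out", "arguments": {"commands": [[0.008, 0, -0.001, 0, -0.003, 0], [0.016, 0, -0.003, 0, -0.005, 0], [0.023, 0, -0.004, 0, -0.008, 0], [0.031, 0, -0.006, 0, -0.011, 0], [0.039, 0, -0.007, 0, -0.014, 0]]}}

```text
time: 22.3
tool_pos: [0.64, 0.0244, 0.1919]
ee_rot: [3.139, 0.011, -3.072]
wrist_force: [-0.3, -0.2, -1.0]
width: 0.0003
finger_force: 0.3
```

{"name": "carry_out", "arguments": {"commands": [[0.006, 0, 0.001, 0, 0, 0], [0.011, 0, 0.001, 0, 0, 0], [0.017, 0, 0.002, 0, 0, 0], [0.023, 0, 0.002, 0, 0, 0], [0.029, 0, 0.003, 0, 0, 0]]}}

```text
time: 22.8
tool_pos: [0.6109, 0.0224, 0.1864]
ee_rot: [3.139, 0.008, -3.072]
wrist_force: [1.7, 0.2, 0.2]
width: 0.0003
finger_force: 0.5
```

Contact is light. I continue along the arc.

{"name": "carry_out", "arguments": {"commands": [[0.007, 0, 0.003, 0, 0, 0], [0.014, 0, 0.005, 0, 0, 0], [0.021, 0, 0.008, 0, 0, 0], [0.028, 0, 0.011, 0, 0, 0], [0.035, 0, 0.015, 0, 0, 0]]}}

```text
time: 23.3
tool_pos: [0.5759, 0.02, 0.1714]
ee_rot: [3.139, 0.008, -3.072]
wrist_force: [0.9, 0.1, 0.8]
width: 0.0005
finger_force: 0.5
```

{"name": "carry_out", "arguments": {"commands": [[0.006, 0, 0.005, 0, 0, 0], [0.012, 0, 0.009, 0, 0, 0], [0.017, 0, 0.014, 0, 0, 0], [0.023, 0, 0.018, 0, 0, 0], [0.029, 0, 0.024, 0, 0, 0]]}}

```text
time: 23.8
tool_pos: [0.5476, 0.0182, 0.147]
ee_rot: [3.139, 0.009, -3.072]
wrist_force: [0.3, -0.4, 0.9]
width: 0.0003
finger_force: 0.4
```

{"name": "carry_out", "arguments": {"commands": [[0.004, 0, 0.006, 0, 0, 0], [0.008, 0, 0.012, 0, 0, 0], [0.013, 0, 0.019, 0, 0, 0], [0.017, 0, 0.025, 0, 0, 0], [0.021, 0, 0.031, 0, 0, 0]]}}

```text
time: 24.3
tool_pos: [0.5269, 0.0168, 0.1155]
ee_rot: [3.139, 0.008, -3.072]
wrist_force: [1.2, 0.3, 0.5]
width: 0.0007
finger_force: 0.3
```

```bash
python3 log.py
python3 - <<'E'
from lid import *; from h import *
plan(now(),[(arc(a),1) for a in(.15,-.03)])
s=snapshot('scene');cv2.imwrite('pics/lid1.png',cv2.resize(np.ascontiguousarray(s['img'][120:270,150:350]),(800,600))[:,:,::-1])
E
```

```text
24.3 q [-0.078  0.066  1.573  0.004  1.495 -1.719] p [0.5269 0.0168 0.1155] w 0.0007 [1.2 0.3 0.5] planned [0.5132 0.0159 0.0626]
# move 33 mm 1 deg in 5 rows
[[0.002, 0.0, 0.006, 0.001, 0.002, -0.0], [0.005, 0.0, 0.012, 0.001, 0.003, -0.001], [0.007, 0.0, 0.018, 0.002, 0.005, -0.001], [0.009, 0.0, 0.024, 0.002, 0.007, -0.001], [0.012, 0.0, 0.03, 0.003, 0.008, -0.002]]
# move 23 mm 0 deg in 5 rows
[[0.0, 0.0, 0.005, -0.0, 0.0, 0.0], [0.001, 0.0, 0.009, -0.0, 0.0, 0.0], [0.001, 0.0, 0.014, -0.0, 0.0, 0.0], [0.002, 0.0, 0.018, -0.0, 0.0, 0.0], [0.002, 0.0, 0.023, -0.0, 0.0, 0.0]]
```

View pics/lid1.png

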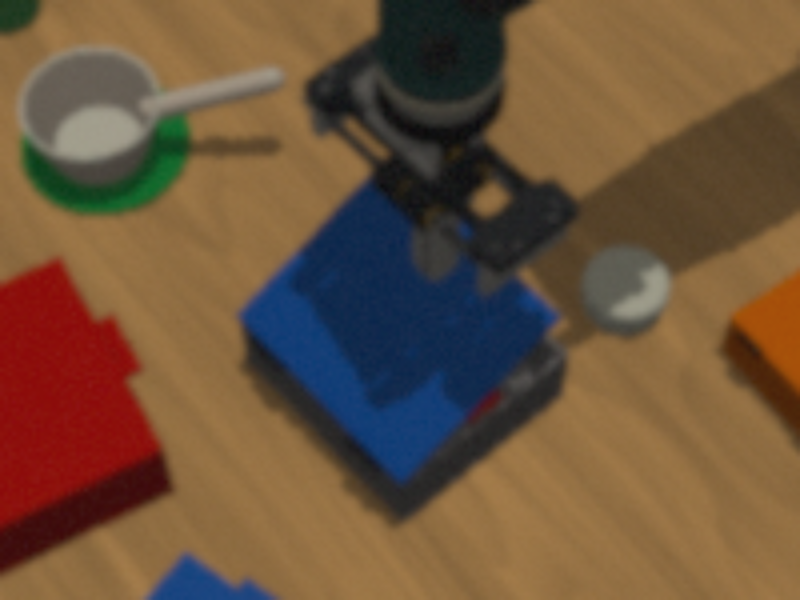

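The lid (400,330) is nearly down, with the fingers on it at (435,255). Finish the press.

{"name": "carry_out", "arguments": {"commands": [[0.002, 0, 0.006, 0, 0.002, 0], [0.005, 0, 0.012, 0, 0.003, 0], [0.007, 0, 0.018, 0, 0.005, 0], [0.009, 0, 0.024, 0, 0.007, 0], [0.012, 0, 0.03, 0, 0.008, 0]]}}

```text
time: 24.85
tool_pos: [0.5154, 0.016, 0.0855]
ee_rot: [3.139, 0.0, -3.072]
wrist_force: [0.0, -0.2, 0.3]
width: 0.0002
finger_force: 0.3
```

{"name": "carry_out", "arguments": {"commands": [[0, 0, 0.005, 0, 0, 0], [0, 0, 0.009, 0, 0, 0], [0, 0, 0.013, 0, 0, 0], [0, 0, 0.016, 0, 0, 0], [0, 0, 0.018, 0, 0, 0]]}}

```text
time: 25.35
tool_pos: [0.5153, 0.0161, 0.0677]
ee_rot: [3.139, -0.0, -3.072]
wrist_force: [-0.3, -0.5, 0.3]
width: 0.0009
finger_force: 0.2
```

{"name": "carry_out", "arguments": {"commands": [[0, 0, 0.001, 0, 0, 0], [0, 0, 0.002, 0, 0, 0], [0, 0, 0.003, 0, 0, 0], [0, 0, 0.003, 0, 0, 0], [0, 0, 0.003, 0, 0, 0]]}}

```text
time: 25.85
tool_pos: [0.5154, 0.0161, 0.0667]
ee_rot: [3.139, 0.001, -3.072]
wrist_force: [-3.3, -0.1, 6.7]
width: 0.0001
finger_force: 3.4
```

{"name": "carry_out", "arguments": {"commands": [[0, 0, 0.001, 0, 0, 0], [0, 0, 0.002, 0, 0, 0], [0, 0, 0.003, 0, 0, 0], [0, 0, 0.003, 0, 0, 0], [0, 0, 0.003, 0, 0, 0]]}}

```text
time: 26.35
tool_pos: [0.5155, 0.0161, 0.0664]
ee_rot: [3.139, 0.001, -3.072]
wrist_force: [-8.4, 0.8, 18.5]
width: 0.0008
finger_force: 9.1
```

{"name": "carry_out", "arguments": {"commands": [[0, 0, -0.006, 0, 0, 0], [0, 0, -0.02, 0, 0, 0], [0, 0, -0.06, 0, 0, 0], [0, 0, -0.1, 0, 0, 0], [0, 0, -0.14, 0, 0, 0]]}}

```text
time: 26.85
tool_pos: [0.5153, 0.0158, 0.2037]
ee_rot: [3.139, 0.0, -3.072]
wrist_force: [0.8, -0.9, 0.3]
width: 0.0005
finger_force: 0.0
```

{"name": "carry_out", "arguments": {"commands": [[0.05, 0, -0.02, 0, 0, 0], [0.1, 0, -0.04, 0, 0, 0], [0.15, 0, -0.06, 0, 0, 0], [0.15, 0, -0.06, 0, 0, 0], [0.15, 0, -0.06, 0, 0, 0]]}}

```text
time: 27.35
tool_pos: [0.3658, 0.0051, 0.264]
ee_rot: [3.14, 0.005, -3.073]
wrist_force: [-0.3, 0.0, -0.4]
width: 0.0004
finger_force: 0.0
```

Run:
```python
from h import *; from bench import *; from srch import box,bx,by
for n in('scene','top'):
    s=snapshot(n); X=cloud(s); hsv=cv2.cvtColor(s['img'],cv2.COLOR_RGB2HSV); H,Sa=hsv[...,0],hsv[...,1]; x,y,z=np.moveaxis(X,-1,0)
    U=(X[...,:2]-box)@bx; Vv=(X[...,:2]-box)@by
    m=(H>100)&(H<128)&(Sa>110)&(abs(U)<.07)&(abs(Vv)<.08)&(z>.03)&(z<.3); c=np.linalg.lstsq(np.c_[U[m],Vv[m],np.ones(m.sum())],z[m],rcond=None)[0]; print(n,m.sum(),'lid slope',c[:2].round(4),'z',c[2].round(4))
    m=(np.hypot(x-.615,y+.276)<.06)&(np.hypot(x-.615,y+.276)>.044)&(z>.045)&(z<.07); P=X[m]; c=np.linalg.lstsq(np.c_[P[:,:2]-[.615,-.276],np.ones(len(P))],P[:,2],rcond=None)[0]; print('dish tilt',np.degrees(c[:2]).round(1),c[2].round(4))
    if n=='scene': img=s['img']
cv2.imwrite('pics/end.png',img[:,:,::-1])
o=get_obs(); print(o['time'],o['tool_pos'],o['wrist_force'])
```

```text
scene 2650 lid slope [-0.0008  0.0002] z 0.0662
dish tilt [-0.   1.2] 0.0544
top 2063 lid slope [0.0003 0.003 ] z 0.0663
dish tilt [-1.1  1.9] 0.0567
27.45 [0.36642313 0.00518023 0.26162037] [-0.48953    -0.88306958 -0.66043838]
```

View pics/end.png

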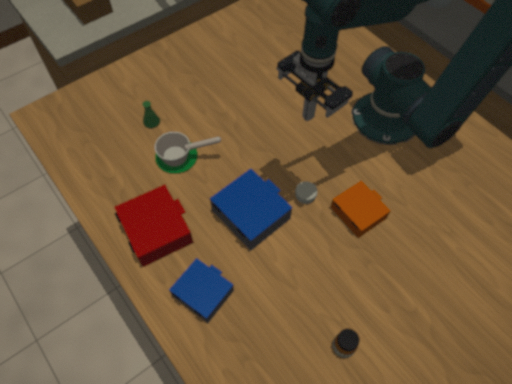

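The lid (250,205) lies flat, slope under 0.001 and z=0.066. The dish stands upright on the mat (172,150), and the jar, flask and petri dishes are in place. Hand in.

```bash
python3 -c "from bench import *; print(close_job())"
```

```text
the job is handed in; nothing more can be done
None
```

The job is handed in at about 27 s: all four balls are in the grey box, the empty dish stands upright on the green mat, the blue lid is fully closed, and the jar, flask and petri dishes were left where they stood.

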